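# Check-weigh a packed carton and flag it as passed

## Task

Check the weight of the carton that stands on the yellow mat: first set it upright in the middle of the balance's blue pan and let go, then put two of the three weights upright on the bare metal pan so that the beam comes level, leaving the third weight standing in the weight tray. When it balances, take the teal tag out of its leaning holder and hang it by its hole on the slanted peg of the blue stand. Drop nothing, and leave the carton on the black mat, the tape roll and the jar where they are.

Things in the scene. Friction and masses are not known exactly. Their poses are not given: they have to be found in the camera images.
- balance: Grey two-pan bench balance, fixed; base 120 x 370 x 40 mm. Origin under its centre at table height; x points away from the robot (as turned), y along the beam towards the metal pan. A 100 mm wide white dial plate with a needle stands over the middle, top 208 mm high; green mark at its centre = level.
- beam (a joint): Tilt of the balance beam in rad: 0 = level (also with both pans empty), + = blue goods pan down and metal weights pan up, stops at +-0.12 rad. Each pan is 145 mm from the pivot, stays horizontal, and rises or sinks 17 mm at the stops. It is sprung so that 100 g too much on one side shows as about 0.095 rad; well damped. Where on the pan a load stands makes no difference.
- goods_pan: Blue square pan for the carton, 140 x 140 mm, 4 mm walls rising 7 mm above its floor. Origin at the centre of its floor's upper face (115 mm above the table when level); moves up and down with the beam; sides along the balance's x and y.
- weights_pan: Bare metal square pan for the weights, same size and origin as the blue one, at the other (+y) end of the beam.
- yellow_mat: Yellow mat 130 x 100 x 3 mm, fixed; origin under its centre. The carton standing on it is the one to weigh.
- black_mat: Black mat 130 x 100 x 3 mm, fixed; origin under its centre. The carton on it must stay there.
- blue_carton_center (a point): Centre of the blue carton, 100 (x) x 60 (y) x 70 (z) mm, z up; white paper band and label. Full weight 600 g (within 2 percent): 250 + 350 g.
- pink_carton_center (a point): Centre of the pink carton, same size and axes. Full weight 750 g (within 2 percent): 250 + 500 g.
- weight_tray: Shallow wooden tray 250 (x) x 100 (y) mm, floor 5 mm above the table, rim 12 mm; fixed; origin under its centre. The weights stand in a row along its x, 75 mm apart.
- weight_250_center (a point): 250 g weight, bright steel, round, standing: 34 mm diameter, 62 mm tall; the plain cylinder is the lower 40 mm, with a neck and knob above. Point at its axis, half-way up.
- weight_350_center (a point): 350 g weight, brass, round, standing: 38 mm diameter, 68 mm tall; plain cylinder for the lower 46 mm. Point at its axis, half-way up.
- weight_500_center (a point): 500 g weight, black, round, standing: 44 mm diameter, 76 mm tall; plain cylinder for the lower 54 mm. Point at its axis, half-way up.
- tag_holder: Blue holder, fixed, with a leaning slot 45 mm deep and 15 mm wide in which the tag stands. Origin at table height; the slot leans 30 deg from vertical, its open end towards the holder's -x, so the tag comes out along (-0.5, 0, 0.866) in the holder's frame. Slot floor centre at (0, 0, 50) mm.
- tag_hole (a point): Centre of the 30 x 30 mm square hole through the teal tag: a rigid board 140 mm long, 80 mm wide, 10 mm thick, 90 g, white panel with a green spot. Axes are level while it leans in the holder: y across its width, its long direction is (-0.5, 0, 0.866) (up to its upper edge, 50 mm from the hole centre; lower edge 90 mm the other way) and its thickness direction, the hole's axis, is (0.866, 0, 0.5).
- tag_grip (a point): Point on the tag's mid-plane 38 mm from the hole centre towards the upper edge, 12 mm below that edge: where to pinch its 10 mm thickness. Axes as tag_hole.
- tag_stand: Blue stand, fixed: 100 mm round foot, 22 mm square post, 135 mm high. Origin at the post's centre at table height. A 12 mm round steel peg leaves the post's top along (0.866, 0, 0.5) in the stand's frame, that is 30 deg above level towards the stand's +x.
- peg_root (a point): Inner end of the peg's axis, in the middle of the post, 125 mm above the table; the post's face is 13 mm along the peg from here.
- peg_mid (a point): Point on the peg's axis 45 mm from peg_root.
- peg_tip (a point): Outer end of the peg's axis, 75 mm from peg_root (rounded end 6 mm beyond).
- tape_roll: Bystander: orange roll 100 mm across, 48 mm high. Leave alone.
- glue_jar: Bystander: jar 60 mm across, 85 mm high. Leave alone.
Not all that is in view belongs to the job. There is more than one size of the part that bears weight_350_center; the job needs the middle-sized. What is shaped like the part that bears blue_carton_center but red is not meant.

How it is judged (in metres and radians):
On the way, in this order (a step that is already met when the one before it is completed fails the run):
1. The carton from the yellow mat stands alone in the blue pan, let go, and tips the beam down on its side (((horizontal distance between blue_carton_center and goods_pan below 0.045 m and z of blue_carton_center in the frame of goods_pan between 0.025 and 0.045 m and angle between blue_carton_center's own z axis and vertical below 0.1 rad and contact force between blue_carton and the fingers below 0.1 N and horizontal distance between pink_carton_center and black_mat below 0.06 m) or (horizontal distance between pink_carton_center and goods_pan below 0.045 m and z of pink_carton_center in the frame of goods_pan between 0.025 and 0.045 m and angle between pink_carton_center's own z axis and vertical below 0.1 rad and contact force between pink_carton and the fingers below 0.1 N and horizontal distance between blue_carton_center and black_mat below 0.06 m)) and value of joint beam above 0.09 rad), for 0.2 s.
2. Two weights standing on the metal pan bring the beam level, nothing held (value of joint beam between -0.035 and 0.035 rad and velocity of joint beam between -0.05 and 0.05 rad/s and (((horizontal distance between blue_carton_center and goods_pan below 0.045 m and z of blue_carton_center in the frame of goods_pan between 0.025 and 0.045 m and angle between blue_carton_center's own z axis and vertical below 0.1 rad and contact force between blue_carton and the fingers below 0.1 N and horizontal distance between pink_carton_center and black_mat below 0.06 m) and (horizontal distance between weight_250_center and weights_pan below 0.075 m and z of weight_250_center in the frame of weights_pan between 0.02 and 0.05 m and angle between weight_250_center's own z axis and vertical below 0.15 rad and contact force between weight_250 and the fingers below 0.1 N) and (horizontal distance between weight_350_center and weights_pan below 0.075 m and z of weight_350_center in the frame of weights_pan between 0.02 and 0.05 m and angle between weight_350_center's own z axis and vertical below 0.15 rad and contact force between weight_350 and the fingers below 0.1 N) and (horizontal distance between weight_500_center and weight_tray below 0.13 m and height (world z) of weight_500_center below 0.06 m and angle between weight_500_center's own z axis and vertical below 0.15 rad)) or ((horizontal distance between pink_carton_center and goods_pan below 0.045 m and z of pink_carton_center in the frame of goods_pan between 0.025 and 0.045 m and angle between pink_carton_center's own z axis and vertical below 0.1 rad and contact force between pink_carton and the fingers below 0.1 N and horizontal distance between blue_carton_center and black_mat below 0.06 m) and (horizontal distance between weight_250_center and weights_pan below 0.075 m and z of weight_250_center in the frame of weights_pan between 0.02 and 0.05 m and angle between weight_250_center's own z axis and vertical below 0.15 rad and contact force between weight_250 and the fingers below 0.1 N) and (horizontal distance between weight_500_center and weights_pan below 0.075 m and z of weight_500_center in the frame of weights_pan between 0.02 and 0.05 m and angle between weight_500_center's own z axis and vertical below 0.15 rad and contact force between weight_500 and the fingers below 0.1 N) and (horizontal distance between weight_350_center and weight_tray below 0.13 m and height (world z) of weight_350_center below 0.06 m and angle between weight_350_center's own z axis and vertical below 0.15 rad)))), for 0.3 s.
3. The tag hangs by its hole on the slanted peg, let go (distance between tag_hole and peg_mid below 0.05 m and x of tag_hole in the frame of tag_stand between 0.008 and 0.07 m and y of tag_hole in the frame of tag_stand between -0.016 and 0.016 m and height (world z) of tag_hole above 0.1 m and angle between tag_hole's own z axis and vertical below 1.25 rad and contact force between tag and tag_stand above 0.3 N and contact force between tag and the fingers below 0.1 N and linear speed of tag below 0.03 m/s), for 0.2 s.
At the end, for the whole second after the job is handed in: Yellow-mat carton upright in the blue pan (within 45 mm of centre), the other within 60 mm of the black mat's centre; its two matching weights on the metal pan, the third in the tray; beam level within 0.035 rad, at rest; tag let go and still, peg through its hole (all of step 2 and all of step 3); the robot touches nothing.
It fails at once if The carton on the black mat is shifted: both cartons have been moved (over 40 mm) (distance of each of blue_carton_center, pink_carton_center from where it was at the start of the episode above 0.04 m).
It fails at once if The tape roll or the jar is moved by over 30 mm (distance of any of tape_roll, glue_jar from where it was at the start of the episode above 0.03 m).
It fails at once if A carton or weight is dropped: it falls at over 0.6 m/s with nothing holding it ((contact force between blue_carton and the fingers below 0.1 N and linear speed of blue_carton above 0.6 m/s) or (contact force between pink_carton and the fingers below 0.1 N and linear speed of pink_carton above 0.6 m/s) or (contact force between weight_250 and the fingers below 0.1 N and linear speed of weight_250 above 0.6 m/s) or (contact force between weight_350 and the fingers below 0.1 N and linear speed of weight_350 above 0.6 m/s) or (contact force between weight_500 and the fingers below 0.1 N and linear speed of weight_500 above 0.6 m/s)).
It fails at once if A carton or weight is tipped over (beyond 0.6 rad) (angle between any of blue_carton_center, pink_carton_center, weight_250_center, weight_350_center, weight_500_center's own z axis and vertical above 0.6 rad).
It also fails if it takes over 72 s, if anything falls off the work surface, if the arm or the gripper's body presses on something with over 40 N, if the wrist force passes 120 N, or if a joint passes its speed limit or range.

## Robot

A 7-joint arm with a two-finger parallel gripper is mounted at the origin on the work surface. World frame = base frame: x ahead of the robot, y to its left, z up, the work surface at z = 0. Lengths are in mm, angles in rad, forces in N, time in s.
With the tool pointing down it reaches from about 400 to 875 mm from the base axis. Payload 4.4 kg.
Tool frame: the origin (TCP) lies at the very end of the fingers, on their centre line; the grasp point (between the pads) lies behind it (ctrl.hold_point_z is the z of the grasp point in the tool frame, in mm); z points along the fingers, y is the direction in which the jaws open and shut (so a half turn about z gives the same grasp; the last joint's range is limited). The gripper opens to 85 mm and grips with 20 to 120 N. Pads are 22 mm wide; open, the fingers measure 114 mm over their backs; the gripper's body (76 mm by 85 mm) begins 54 mm behind the grasp point. The pads swing forward as they close: fully open they stand 13 mm farther back than shut.
Start: joints at [1.178, 0.628, 0.038, 1.517, -0.027, 0.996, -0.02], TCP at [208.687, -615.603, 231.313] pointing down, gripper open.
Joint ranges: [-3.06, 3.06], [-0.37, 2.12], [-1.25, 1.32], [0.18, 2.47], [-1.1, 4.24], [0.23, 1.98], [-2.94, 2.94]. Speed limits (rad/s): [2.57, 2.57, 3.14, 3.14, 3.14, 3.14, 3.14].

## Interface

Orientations are given as [roll, pitch, yaw] about the fixed x, y, z axes, in that order (R = Rz(yaw) Ry(pitch) Rx(roll)).
In Python, from cell import ctrl, vision gives the robot as it stands.
- The arm moves only by the shell command python3 -m crank 'ROWS' [OPENING]. ROWS is JSON, a list of rows, each an object of numbers: "x", "y", "z": the shift along the tool's x, y, z in cm; "spin": the turn about the tool's z in rad. A call has 1 to 5 rows; each row shifts and turns the commanded pose from where the row before left it, along the tool's axes as they then stand; what a row does not reach is not made up. A row lasts 1/10 s, in which the tool goes at most 50 mm and 8.59 degrees, less where a joint would pass 70% of its speed; a pose out of reach is approached as far as the arm can. A call is refused whole if a number of a shift passes 5 or a number of a turn 0.15, either way. A call with a gripper value outside its range is refused whole. OPENING is the opening in per cent of the stroke, from 0 (shut) to 100 (fully open), set as the call begins (- or left out, the last holds). The fingers move at their own pace and stop on an object; the grip force is fixed at half the most. Time passes only in rows, so rows that do not move let the fingers close. It gives the time, the measured TCP pose, the force and the opening at its end, in the units of the state.
- ctrl.read_state(): the state, without advancing time (a new reading comes with each control period).
- vision.get_image(name): name is "scene" or "top"; returns the picture (384x512x3 uint8, blue, green, red); there is no depth.
- vision.calibration(name): a dict with "vfov" (degrees; the focal length in pixels is half the picture's height over the tangent of half this angle, whatever the lens; pixels are square), "cx", "cy" (the principal point, pixels), "eye" and "rotation" of the camera in the world. Camera axes: x right, y up, looking along -z (the intrinsics and any distortion apply to the point x, -y, -z); pixel columns grow to the right and rows downward; lengths in mm; the calibration is good to about 2 mm. A picture is of the moment at which its call begins. calibration takes no time and is no camera call.
- ctrl.finish_job(): hands the job in, once; it reports no verdict.
Trained networks look in the newest picture that a camera, given by its name, has taken for a name from the list of things; names that differ only in an ending like _2 or _b are one class to them, and where a whole thing is asked for, a point or a joint stands for the part that bears it (a point fixed in the world has none). Each returns a list of dicts, best first, with "score" (0 to 1); they miss things now and then, are a little off and sometimes report something else, mostly with a low value. They report only what shows in the picture. A call takes as long as a camera call. They do not tell look-alikes from the thing itself.
- vision.boxes_of(name, camera): "extent" ([left, top, right, bottom] in pixels, round what is visible of it).
- vision.regions_of(name, camera): "mask" (384x512 bool, what is visible of it) and "extent" ([left, top, right, bottom] in pixels, round what is visible of it).
- vision.place_of(name, camera): "point" ([column, row] in pixels: a listed point, or the origin of a listed thing).
The state is a dict: "clock": time; "qpos": joint angles; "qd": joint speeds; "tau": joint torques, N m; "eef_pos": TCP position; "tool_rot": TCP orientation; "force": force on the tool from outside, world axes, zero at the start; "torque": the same for the moment, N m; "width": finger opening in mm.
Only numpy, scipy, OpenCV 4.12 (cv2) and the standard library are available. Lean on these libraries where they do the work, as an engineer would, in place of code of your own. Each camera call takes 0.05 s, during which the arm holds its last target.

## Working session

There is one attempt and no reset: what is moved stays moved. The work goes in short steps, Python scripts to look and compute and a shell command to move; the robot and the scene stay as the last step left them, time stands still between calls to the robot, and variables do not carry over. Pictures are saved under pics/ and viewed, and the job is handed in when it is done.

```bash
ls; mkdir -p pics; python3 - <<'E'
from cell import ctrl, vision
import cv2
for n in ("scene","top"):
    im=vision.get_image(n); cv2.imwrite(f"pics/{n}0.png",im); print(n,vision.calibration(n))
print(ctrl.read_state(), ctrl.hold_point_z)
E
```

```text
pics
scene {'vfov': 53.581707857452486, 'cx': 253.9294096401429, 'cy': 191.71614591962242, 'eye': array([1163.26332017,  214.13780126,  843.5307644 ]), 'rotation': array([0.77180601, 0.01850611, 1.87758251])}
top {'vfov': 44.709044070315855, 'cx': 260.36094343612695, 'cy': 188.3065837473329, 'eye': array([ 295.57269989,  -26.09143914, 1360.99094936]), 'rotation': array([ 0.14876174,  0.00825023, -1.59446423])}
{'clock': 0.1, 'qpos': array([ 1.17819007,  0.62923906,  0.03843402,  1.5182896 , -0.0269704 ,
        0.99630644, -0.02004626]), 'qd': array([ 0.0002418 , -0.00398406, -0.000252  , -0.00096996,  0.00059965,
        0.00084441,  0.00071189]), 'tau': array([ 3.10811098e-03, -5.64530039e+01,  1.23014957e+00, -1.93972617e+01,
        1.11162930e-02,  5.43710878e-03, -1.81338942e-05]), 'eef_pos': array([ 208.50517065, -615.04540592,  230.48339837]), 'tool_rot': array([-3.13986827e+00,  3.57922866e-05,  3.26784322e-01]), 'force': array([0.22469319, 0.05225402, 0.08882159]), 'torque': array([0.01041338, 0.01078471, 0.04341928]), 'width': 85.17535379197014} -18.700000000000003
```

View pics/scene0.png

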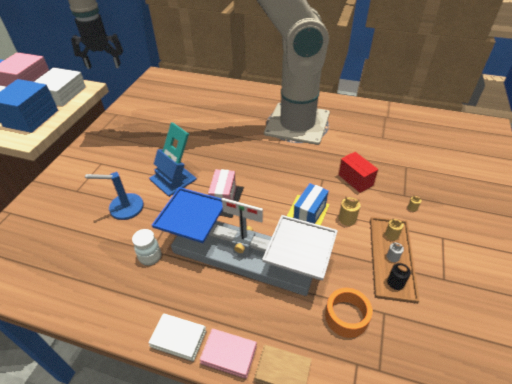

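View pics/top0.png

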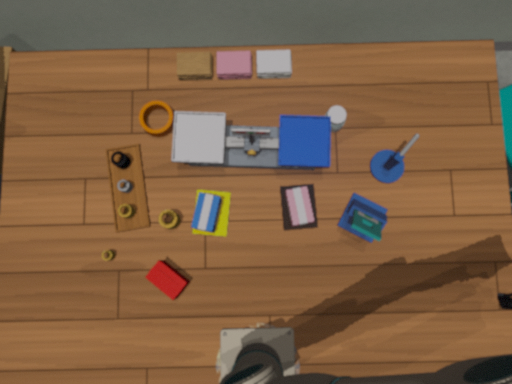

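The blue carton stands on the yellow mat (top ~(208,212)) and the pink one on the black mat, with a red decoy. There are three brass weights: one in the tray (126,210), a larger one at (168,218) and a small one at (108,255). Next I'll measure.

```bash
cat > h.py <<'E'
import numpy as np
from scipy.spatial.transform import Rotation as Rn
from cell import ctrl, vision
C={}
for n in ("scene","top"):
    c=vision.calibration(n); C[n]=(192/np.tan(np.radians(c['vfov'])/2),c['cx'],c['cy'],np.array(c['eye']),Rn.from_euler('xyz',c['rotation']).as_matrix())
def proj(n,p):
    f,cx,cy,e,R=C[n]; q=(np.asarray(p)-e)@R
    return np.array([cx+f*q[...,0]/-q[...,2], cy+f*-q[...,1]/-q[...,2]]).T
def ray(n,uv):
    f,cx,cy,e,R=C[n]; d=R@np.array([(uv[0]-cx)/f,-(uv[1]-cy)/f,-1]); return e,d/np.linalg.norm(d)
def atz(n,uv,z):
    e,d=ray(n,uv); return e+d*(z-e[2])/d[2]
def tri(a,b):
    e1,d1=ray("scene",a); e2,d2=ray("top",b)
    A=np.array([d1,-d2]).T; t=np.linalg.lstsq(A,e2-e1,rcond=None)[0]
    p,q=e1+t[0]*d1,e2+t[1]*d2
    return (p+q)/2, np.linalg.norm(p-q)
def st():
    s=ctrl.read_state(); print(s['clock'],s['eef_pos'].round(1),s['tool_rot'].round(3),s['force'].round(1),round(s['width'],1))
E
python3 - <<'E'
from h import *
np.set_printoptions(suppress=True,precision=1)
s=ctrl.read_state()
print(proj("scene",np.array([0,0,0.])),proj("top",np.array([0,0,0.])),proj("scene",s['eef_pos']),proj("top",s['eef_pos']))
for nm in ["balance","goods_pan","weights_pan","yellow_mat","black_mat","blue_carton_center","weight_tray","weight_250_center","weight_350_center","weight_500_center","tag_holder","tag_hole","tag_grip","tag_stand","peg_root","peg_mid","peg_tip"]:
    r={n:[(x['point'],round(x['score'],2)) for x in vision.place_of(nm,n)] for n in ("scene","top")}
    print(nm,[(np.round(p,1).tolist(),s) for p,s in r['scene'][:3]],[(np.round(p,1).tolist(),s) for p,s in r['top'][:3]])
    for a,_ in r['scene'][:3]:
        for b,_ in r['top'][:3]:
            p,g=tri(a,b)
            if g<15: print('   ',p,round(g,1))
print(ctrl.read_state()['clock'])
E
```

```text
[297.5 123.5] [257.5 365.6] [105.3  71.2] [514.6 289.6]
balance [([246.9, 255.1], 0.96)] [([250.6, 147.8], 0.94), ([389.3, 168.3], 0.61)]
    [620.8   6.5   8.3] 0.2
goods_pan [([220.6, 190.2], 0.68)] [([303.3, 141.3], 0.97), ([207.6, 214.6], 0.16)]
weights_pan [([300.1, 243.1], 0.59)] [([200.7, 136.3], 0.71)]
    [628.3 141.2 123.5] 4.4
yellow_mat [([305.0, 215.0], 0.66), ([118.0, 174.8], 0.37)] [([209.2, 214.2], 0.71)]
    [428.4 127.1  -3.6] 10.4
black_mat [([342.6, 317.6], 0.72), ([222.0, 200.8], 0.59)] [([297.5, 207.1], 0.66)]
    [ 443.1 -130.1   -6.8] 5.3
blue_carton_center [([359.1, 170.1], 0.91), ([221.6, 199.8], 0.62)] [([165.0, 279.0], 0.95), ([207.2, 213.2], 0.78), ([366.7, 226.3], 0.7)]
    [245.5 249.2  45. ] 2.8
weight_tray [([395.7, 259.8], 0.98)] [([126.1, 188.8], 0.63)]
    [509.6 381.8  -9.8] 3.9
weight_250_center [([395.9, 251.3], 0.54)] [([120.3, 159.9], 0.71), ([123.1, 185.3], 0.68)]
    [572.6 361.6 105.6] 3.1
    [513.7 375.5  31.7] 1.7
weight_350_center [([395.1, 225.9], 0.83), ([88.0, 175.8], 0.74), ([350.9, 208.2], 0.67)] [([125.8, 211.4], 0.75), ([168.6, 2
[... 201 characters left out ...]
 0.68), ([416.8, 136.7], 0.56)]
tag_holder [] [([362.9, 214.1], 0.72)]
tag_hole [([172.6, 141.4], 0.57)] [([368.5, 227.1], 0.85), ([387.5, 168.9], 0.72)]
    [ 371.5 -305.3  129.2] 6.6
tag_grip [([174.3, 129.5], 0.72)] [([363.9, 232.5], 0.67)]
tag_stand [([126.3, 208.1], 0.85), ([394.6, 259.9], 0.63)] [([386.1, 167.1], 0.77)]
    [ 555.7 -396.3   -4.8] 3.4
peg_root [([117.6, 174.2], 0.58)] [([400.9, 158.0], 0.92)]
    [ 550.4 -394.5  131.8] 9.7
peg_mid [([96.9, 175.9], 0.65)] [([411.3, 142.9], 0.82), ([297.1, 205.7], 0.57), ([129.5, 192.1], 0.27)]
    [ 588.5 -422.9  151.5] 0.9
peg_tip [([87.4, 178.2], 0.58), ([394.7, 258.4], 0.16)] [([417.4, 135.0], 0.85)]
    [ 607.8 -438.1  156.8] 2.3
1.8
```

```bash
python3 - <<'E'
import cv2
s=cv2.imread('pics/scene0.png');t=cv2.imread('pics/top0.png')
def c(im,x0,y0,x1,y1,f,n):
    o=cv2.resize(im[y0:y1,x0:x1],None,fx=f,fy=f,interpolation=cv2.INTER_CUBIC)
    for x in range((x0//20+1)*20,x1,20): cv2.putText(o,str(x),((x-x0)*f,8),0,.3,(0,0,255)); cv2.line(o,((x-x0)*f,10),((x-x0)*f,16),(0,0,255))
    for y in range((y0//20+1)*20,y1,20): cv2.putText(o,str(y),(0,(y-y0)*f),0,.3,(0,0,255)); cv2.line(o,(16,(y-y0)*f),(24,(y-y0)*f),(0,0,255))
    cv2.imwrite(f'pics/{n}.png',o)
c(s,280,140,440,310,4,'s_right');c(s,60,0,220,270,2,'s_left');c(t,95,95,240,275,4-1,'t_left');c(t,260,95,450,250,4,'t_right')
c(s,70,110,260,290,4-1,'s_mid')
E
```

```text
(no output)
```

View pics/s_right.png

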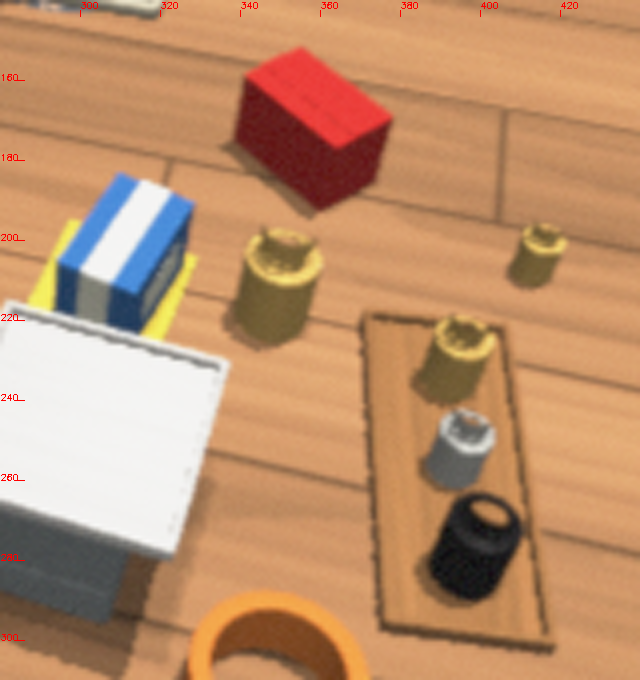

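View pics/t_left.png

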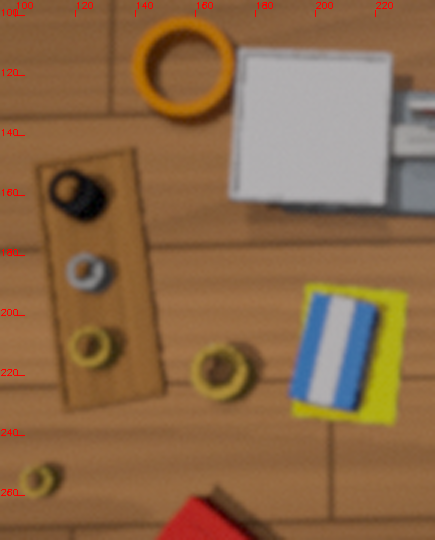

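View pics/t_right.png

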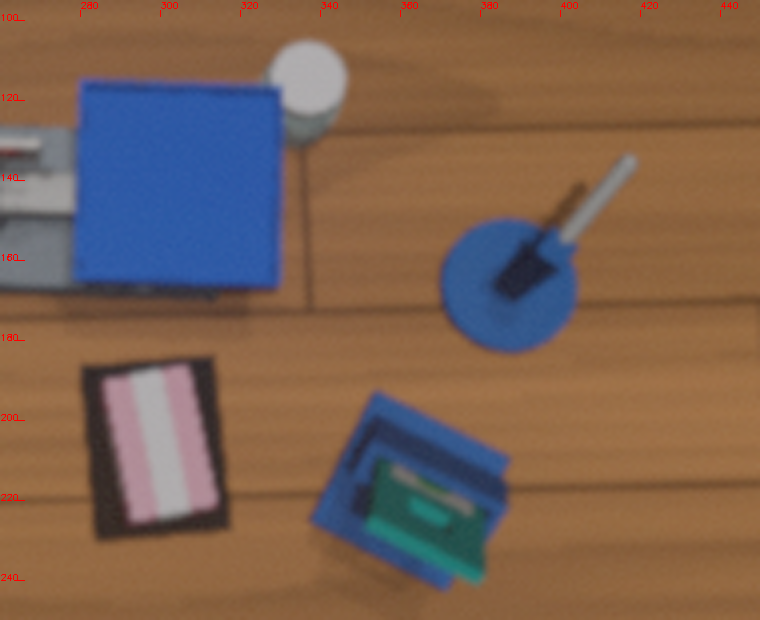

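View pics/s_mid.png

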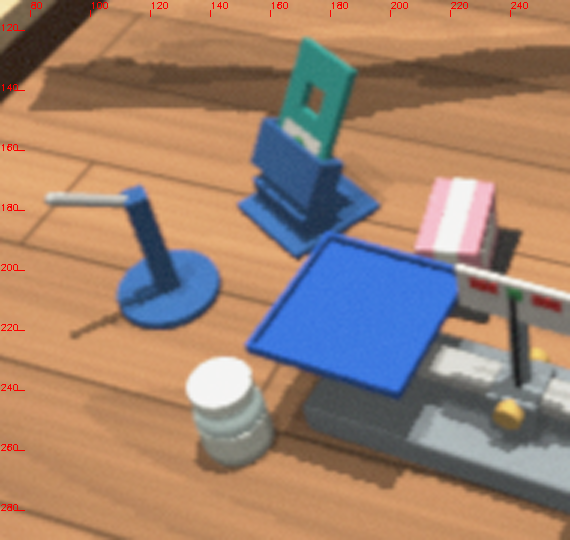

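View pics/s_left.png

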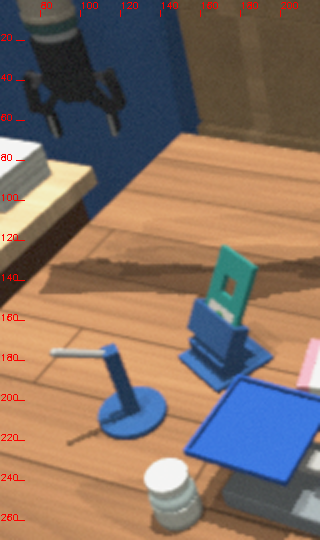

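```bash
cat > fit.py <<'E'
from h import *
from scipy.optimize import least_squares
np.set_printoptions(suppress=True,precision=2)
T3=lambda L:[(95+x/3,95+y/3) for x,y in L]
T4=lambda L:[(260+x/4,95+y/4) for x,y in L]
S4=lambda L:[(280+x/4,140+y/4) for x,y in L]
S3=lambda L:[(70+x/3,110+y/3) for x,y in L]
# corner order in local (+x far,+y left): fl, fr, nr, nl ; None if unseen
obj={
'tray':(250,100,12,T3([(36,165),(135,148),(166,393),(66,410)]),S4([(553,650),(380,630),(362,313),(506,328)])),
'ymat':(130,100,3,T3([(307,284),(407,292),(394,423),(292,414)]),[None,None]+S4([(72,222),(197,255)])),
'wpan':(140,140,122,T3([(240,47),(391,53),(387,206),(230,200)]),S4([(172,557)])+[None]+S4([(8,300),(229,365)])),
'gpan':(140,140,122,T4([(78,80),(281,88),(277,287),(75,282)]),S3([(402,395),(247,347),(330,234),(463,271)])),
'bcar':(100,60,73,T3([(312,292),(378,304),(356,411),(290,398)]),S4([(134,292),(58,262),(122,174),(194,204)])),
'bmat':(130,100,3,T4([(81,366),(212,357),(229,528),(98,540)]),[None]*4),
'pcar':(100,60,73,T4([(103,379),(189,364),(217,508),(130,523)]),[None]*4)}
names=list(obj)
def dist(n,uv,k,dc=(0,0)):
    f,cx,cy,_,_=C[n]; d=(uv-[cx,cy]); r2=(d**2).sum(-1,keepdims=True)/f**2
    return [cx,cy]+d*(1+k*r2)
def pts(nm,p):
    L,W,z=obj[nm][:3]; c,s=np.cos(p[2]),np.sin(p[2])
    a=np.array([[L,W],[L,-W],[-L,-W],[-L,W]])/2
    return np.c_[a@np.array([[c,s],[-s,c]])+p[:2],np.full(4,z)]
def res(v,out=False):
    r=[];det={}
    k=dict(top=v[0],scene=v[1]); off=dict(top=v[2:5],scene=v[5:8])
    for i,nm in enumerate(names):
        P=pts(nm,v[8+3*i:11+3*i])
        for n,o in(('top',obj[nm][3]),('scene',obj[nm][4])):
            q=dist(n,proj(n,P+off[n]),k[n])
            for a,b in zip(q,o):
                if b is not None: r+=list(a-np.array(b)); det.setdefault((nm,n),[]).append((a-b).round(1).tolist())
    if out: return det
    return np.r_[r, v[2:8]/2*0.7]
x0=[0]*8
for nm in names:
    P=np.array([atz('top',q,obj[nm][2]) for q in obj[nm][3]]); x0+=list(P[:,:2].mean(0))+[0]
for mode in (0,1):
    f=(lambda v:res(v)) if mode else (lambda v:res(np.r_[0,0,v[2:]]))
    s=least_squares(f,x0,loss='soft_l1'); print('k/off',s.x[:8],'cost',s.cost)
    for i,nm in enumerate(names): print(nm,s.x[8+3*i:11+3*i])
for k,v in res(s.x,True).items(): print(k,v)
np.save('fit.npy',s.x[:8])
E
python3 fit.py
```

```text
k/off [ 1.77 33.26 -1.69 -1.28 -1.93  1.69  1.28 -0.96] cost 12.227223306565577
tray [514.13 368.69   0.14]
ymat [432.6  125.68  -0.11]
wpan [629.33 145.22  -0.06]
gpan [ 611.42 -142.5    -0.05]
bcar [427.75 133.21  -0.23]
bmat [ 443.95 -129.39    0.06]
pcar [ 439.01 -127.39    0.15]
k/off [-0.07 -0.01 -1.57 -1.02 -0.64  1.57  1.02 -1.57] cost 11.592795013486707
tray [513.73 370.     0.14]
ymat [432.23 125.6   -0.11]
wpan [629.16 145.45  -0.06]
gpan [ 611.19 -142.78   -0.05]
bcar [427.36 133.22  -0.23]
bmat [ 443.62 -129.67    0.06]
pcar [ 438.7  -127.64    0.15]
('tray', 'top') [[0.1, -1.1], [-0.2, -1.0], [0.3, -0.1], [-0.0, -0.2]]
('tray', 'scene') [[0.2, -0.2], [0.2, -1.1], [-0.1, -0.6], [0.3, -0.3]]
('ymat', 'top') [[-0.3, -0.3], [0.1, -0.0], [0.1, 0.5], [-0.0, 0.4]]
('ymat', 'scene') [[-0.5, -0.1], [0.1, 1.1]]
('wpan', 'top') [[0.4, 1.1], [0.4, 0.6], [-0.8, -0.7], [0.2, -0.5]]
('wpan', 'scene') [[0.2, -0.2], [-0.2, 0.8], [0.1, -0.1]]
('gpan', 'top') [[-0.0, 0.4], [0.0, -0.2], [0.7, -0.1], [-0.5, -0.3]]
('gpan', 'scene') [[-0.4, -0.2], [-0.0, 0.1], [-0.4, -0.3], [2.9, 0.2]]
('bcar', 'top') [[0.5, 0.2], [-0.5, 0.5], [-0.9, 0.0], [-0.1, -0.1]]
('bcar', 'scene') [[0.4, 0.9], [-0.8, 0.2], [-1.3, -0.2], [0.1, -0.4]]
('bmat', 'top') [[-0.5, -0.2], [0.5, -0.8], [0.7, 0.4], [-0.7, 0.4]]
('pcar', 'top') [[0.3, 0.4], [-0.1, 0.4], [-0.3, -0.4], [0.1, -0.3]]
```

```bash
cat > plan.py <<'E'
from h import *
import sys,json
# usage: plan.py step_mm x y z yaw [x y z yaw ...]
def main(a):
    step=a[0]; s=ctrl.read_state(); p=s['eef_pos'].copy(); yaw=s['tool_rot'][2]
    st()
    rows=[]
    for i in range(1,len(a),4):
        t=np.array(a[i:i+3]); ty=a[i+3]
        dy=(ty-yaw+np.pi)%(2*np.pi)-np.pi
        n=int(max(np.ceil(np.linalg.norm(t-p)/step),np.ceil(abs(dy)/.145),1))
        for k in range(n):
            d=(t-p)/(n-k); y=yaw
            c,sn=np.cos(y),np.sin(y)
            r=dict(x=round((c*d[0]+sn*d[1])/10,2),y=round((sn*d[0]-c*d[1])/10,2),z=round(-d[2]/10,2),spin=round(-((ty-yaw+np.pi)%(2*np.pi)-np.pi)/(n-k),3))
            p=p+10*np.array([c*r['x']+sn*r['y'],sn*r['x']-c*r['y'],-r['z']]); yaw-=r['spin']
            rows.append({k:v for k,v in r.items() if v})
    for i in range(0,len(rows),5): print(json.dumps(rows[i:i+5]))
main(list(map(float,sys.argv[1:])))
E
python3 plan.py 47 430 -300 240 .05 470 0 240 -.23 428 133 200 -.23
```

```text
1.8 [ 208.7 -615.6  231.3] [-3.142 -0.     0.327] [-0.4  0.3 -0.9] 85.3
[{"x": 3.45, "y": -2.53, "z": -0.1, "spin": 0.031}, {"x": 3.37, "y": -2.64, "z": -0.1, "spin": 0.031}, {"x": 3.29, "y": -2.74, "z": -0.1, "spin": 0.031}, {"x": 3.21, "y": -2.84, "z": -0.09, "spin": 0.031}, {"x": 3.12, "y": -2.94, "z": -0.1, "spin": 0.031}]
[{"x": 3.02, "y": -3.04, "z": -0.09, "spin": 0.03}, {"x": 2.93, "y": -3.12, "z": -0.1, "spin": 0.031}, {"x": 2.83, "y": -3.21, "z": -0.09, "spin": 0.03}, {"x": 2.74, "y": -3.3, "z": -0.1, "spin": 0.031}, {"x": 0.78, "y": -4.25, "spin": 0.04}]
[{"x": 0.61, "y": -4.28, "spin": 0.04}, {"x": 0.44, "y": -4.3, "spin": 0.04}, {"x": 0.27, "y": -4.32, "spin": 0.04}, {"x": 0.1, "y": -4.32, "spin": 0.04}, {"x": -0.08, "y": -4.32, "spin": 0.04}]
[{"x": -0.25, "y": -4.32, "spin": 0.04}, {"x": -1.78, "y": -3.0, "z": 1.0}, {"x": -1.78, "y": -3.0, "z": 1.0}, {"x": -1.78, "y": -3.0, "z": 1.0}, {"x": -1.78, "y": -2.99, "z": 1.0}]
```

```bash
python3 -m crank '[{"x":3.4,"y":-2.5,"z":-0.1,"spin":0.03},{"x":3.4,"y":-2.6,"z":-0.1,"spin":0.03},{"x":3.3,"y":-2.7,"z":-0.1,"spin":0.03},{"x":3.2,"y":-2.8,"z":-0.1,"spin":0.03},{"x":3.1,"y":-2.9,"z":-0.1,"spin":0.03}]'
python3 -m crank '[{"x":3,"y":-3,"z":-0.1,"spin":0.03},{"x":2.9,"y":-3.1,"z":-0.1,"spin":0.03},{"x":2.8,"y":-3.2,"z":-0.1,"spin":0.03},{"x":2.7,"y":-3.3,"z":-0.1,"spin":0.03},{"x":0.8,"y":-4.2,"spin":0.04}]'
python3 -m crank '[{"x":0.6,"y":-4.3,"spin":0.04},{"x":0.4,"y":-4.3,"spin":0.04},{"x":0.3,"y":-4.3,"spin":0.04},{"x":0.1,"y":-4.3,"spin":0.04},{"x":-0.1,"y":-4.3,"spin":0.04}]'
python3 plan.py 47 470 0 240 -.23 428 133 200 -.23
```

```text
clock: 2.3
eef_pos: [332.3, -440.6, 236.5]
tool_rot: [3.141, -0.0, 0.175]
force: [0.7, -0.0, 0.3]
width: 85.9
2.3 [ 332.3 -440.6  236.5] [ 3.141 -0.     0.175] [ 0.7 -0.   0.3] 85.9
[{"x": 2.12, "y": -4.1, "z": -0.03, "spin": 0.041}, {"x": 1.96, "y": -4.18, "z": -0.04, "spin": 0.04}, {"x": 1.79, "y": -4.26, "z": -0.03, "spin": 0.041}, {"x": 1.61, "y": -4.33, "z": -0.04, "spin": 0.04}, {"x": 1.44, "y": -4.39, "z": -0.03, "spin": 0.041}]
[{"x": 1.25, "y": -4.44, "z": -0.04, "spin": 0.04}, {"x": 1.08, "y": -4.49, "z": -0.03, "spin": 0.041}, {"x": 0.89, "y": -4.53, "z": -0.04, "spin": 0.04}, {"x": 0.71, "y": -4.56, "z": -0.03, "spin": 0.041}, {"x": 0.52, "y": -4.58, "z": -0.04, "spin": 0.04}]
[{"x": -1.78, "y": -3.0, "z": 1.0}, {"x": -1.78, "y": -3.0, "z": 1.0}, {"x": -1.78, "y": -3.0, "z": 1.0}, {"x": -1.78, "y": -2.99, "z": 1.0}]invalid input at $[4]: expected keys x, y, z, spin
invalid input at $[0]: expected keys x, y, z, spin
```

```bash
sed -i 's/rows.append(.*/rows.append(r)/' plan.py
python3 -m crank '[{"x":2.1,"y":-4.1,"z":0,"spin":0.04},{"x":2,"y":-4.2,"z":0,"spin":0.04},{"x":1.8,"y":-4.3,"z":0,"spin":0.04},{"x":1.6,"y":-4.3,"z":0,"spin":0.04},{"x":1.4,"y":-4.4,"z":0,"spin":0.04}]'
python3 -m crank '[{"x":1.2,"y":-4.4,"z":0,"spin":0.04},{"x":1.1,"y":-4.5,"z":0,"spin":0.04},{"x":0.9,"y":-4.5,"z":0,"spin":0.04},{"x":0.7,"y":-4.6,"z":0,"spin":0.04},{"x":0.5,"y":-4.6,"z":0,"spin":0.04}]'
python3 plan.py 47  428 133 200 -.23
```

```text
clock: 2.8
eef_pos: [400.0, -219.3, 236.6]
tool_rot: [3.141, -0.001, -0.025]
force: [0.8, 0.3, 0.1]
width: 85.5
clock: 3.3
eef_pos: [467.3, 1.5, 236.7]
tool_rot: [-3.141, -0.001, -0.225]
force: [0.4, -1.0, 0.3]
width: 85.4
3.3 [467.3   1.5 236.7] [-3.141e+00 -1.000e-03 -2.250e-01] [ 0.4 -1.   0.3] 85.4
[{"x": -1.69, "y": -2.99, "z": 0.92, "spin": 0.001}, {"x": -1.69, "y": -2.98, "z": 0.92, "spin": 0.001}, {"x": -1.7, "y": -2.98, "z": 0.91, "spin": 0.002}, {"x": -1.7, "y": -2.98, "z": 0.92, "spin": 0.001}]
```

```bash
python3 -m crank '[{"x":-1.7,"y":-3,"z":0.9,"spin":0},{"x":-1.7,"y":-3,"z":0.9,"spin":0},{"x":-1.7,"y":-3,"z":2,"spin":0},{"x":-1.7,"y":-3,"z":3,"spin":0},{"x":0,"y":0,"z":4,"spin":0}]' 100
python3 - <<'E'
from h import *
import cv2
st()
for n in("scene","top"):
    im=vision.get_image(n); p=proj(n,ctrl.read_state()['eef_pos']); u,v=map(int,p); print(n,p)
    o=cv2.resize(im[max(0,v-70):v+70,max(0,u-90):u+90],None,fx=4,fy=4,interpolation=cv2.INTER_CUBIC)
    cv2.imwrite(f'pics/{n}1.png',o)
E
```

```text
clock: 3.8
eef_pos: [427.2, 137.5, 128.7]
tool_rot: [-3.136, -0.003, -0.215]
force: [0.5, -0.0, -0.7]
width: 85.6
3.8 [427.2 137.5 128.7] [-3.136e+00 -3.000e-03 -2.150e-01] [ 0.5 -0.  -0.7] 85.6
scene [313.35099307 183.51045437]
top [203.72162096 211.00042717]
```

View pics/scene1.png

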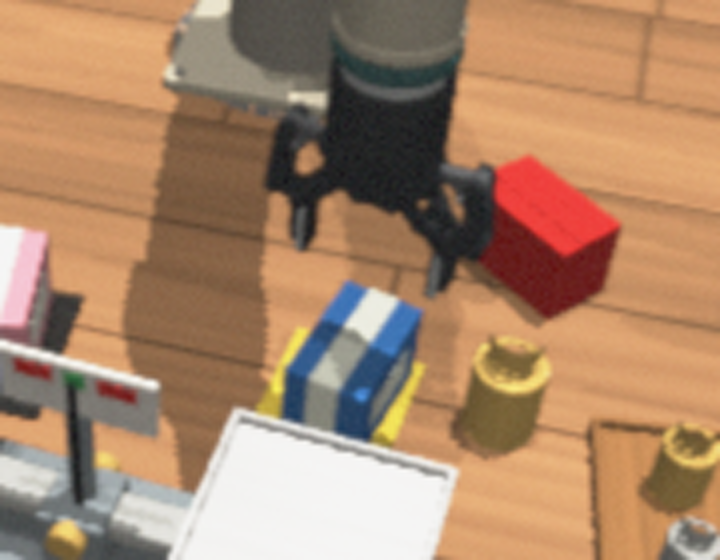

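View pics/top1.png

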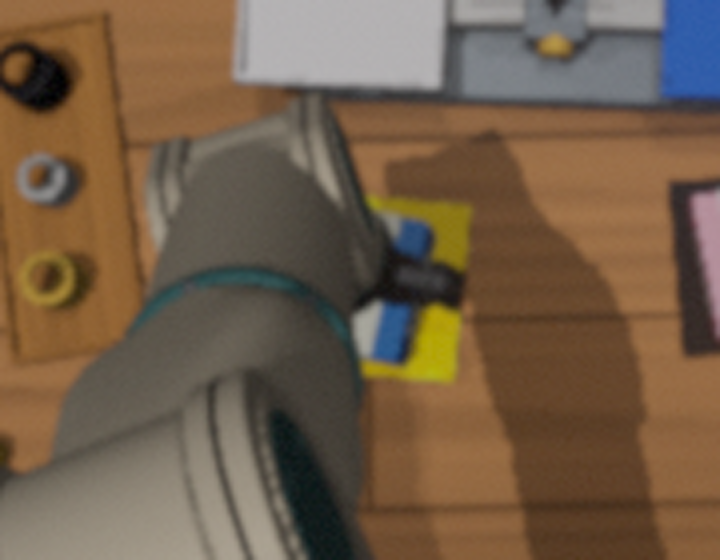

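The gripper is over the carton, and its fingertips (scene ≈(315,180)) match the projected TCP. Lowering.

```bash
python3 plan.py 30  427.5 133 36 -.23
```

```text
3.9 [423.7 131.8 125.1] [ 3.137  0.007 -0.22 ] [-0.9 -0.8  0.4] 85.5
[{"x": 0.11, "y": -0.07, "z": 2.97, "spin": 0.003}, {"x": 0.12, "y": -0.07, "z": 2.97, "spin": 0.003}, {"x": 0.11, "y": -0.06, "z": 2.97, "spin": 0.004}]
```

```bash
python3 -m crank '[{"x":0.2,"y":-0.1,"z":3,"spin":0.01},{"x":0.2,"y":-0.1,"z":3,"spin":0},{"x":0,"y":0,"z":2.8,"spin":0},{"x":0,"y":0,"z":0,"spin":0}]'; python3 - <<'E'
from h import *
import cv2
st()
for n in("scene",):
    im=vision.get_image(n); p=proj(n,ctrl.read_state()['eef_pos']); u,v=map(int,p); print(n,p)
    o=cv2.resize(im[max(0,v-70):v+70,max(0,u-90):u+90],None,fx=4,fy=4,interpolation=cv2.INTER_CUBIC)
    cv2.imwrite(f'pics/{n}2.png',o)
E
```

```text
clock: 4.3
eef_pos: [430.1, 131.2, 39.3]
tool_rot: [3.138, 0.004, -0.235]
force: [-0.5, 0.2, 1.8]
width: 85.0
4.3 [430.1 131.2  39.3] [ 3.138  0.004 -0.235] [-0.5  0.2  1.8] 85.0
scene [309.43937572 206.00240969]
```

View pics/scene2.png

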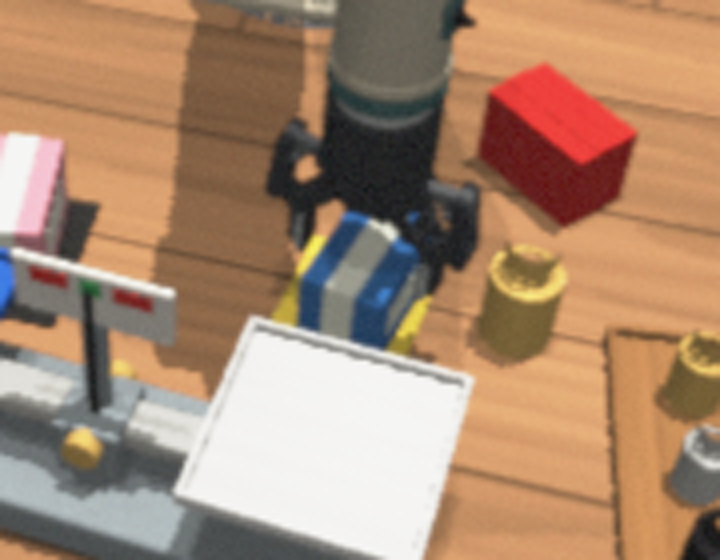

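The fingers straddle the carton. Lowering a little more and gripping.

```bash
python3 -m crank '[{"x":0,"y":0,"z":1,"spin":0},{"x":0,"y":0,"z":0,"spin":0}]'; python3 -m crank '[{"x":0,"y":0,"z":0,"spin":0},{"x":0,"y":0,"z":0,"spin":0},{"x":0,"y":0,"z":0,"spin":0},{"x":0,"y":0,"z":0,"spin":0},{"x":0,"y":0,"z":0,"spin":0}]' 0;  python3 -m crank '[{"x":0,"y":0,"z":0,"spin":0},{"x":0,"y":0,"z":1,"spin":0},{"x":0,"y":0,"z":-2,"spin":0},{"x":0,"y":0,"z":-2,"spin":0},{"x":0,"y":0,"z":0,"spin":0}]'; python3 plan.py 45 440 135 230 -.2 470 0 230 -.15 611 -142 210 -.06
```

```text
clock: 4.55
eef_pos: [432.6, 133.1, 36.0]
tool_rot: [-3.141, 0.001, -0.236]
force: [-0.1, -0.6, 0.2]
width: 85.3
clock: 5.05
eef_pos: [431.8, 133.3, 35.9]
tool_rot: [-3.141, 0.002, -0.233]
force: [-1.8, 0.3, 9.6]
width: 59.4
clock: 5.55
eef_pos: [430.0, 132.7, 70.5]
tool_rot: [3.139, 0.008, -0.234]
force: [0.7, -0.3, -6.8]
width: 59.5
5.55 [430.  132.7  70.5] [ 3.139  0.008 -0.234] [ 0.7 -0.3 -6.8] 59.5
[{"x": 0.23, "y": -0.11, "z": -3.99, "spin": -0.008}, {"x": 0.23, "y": -0.11, "z": -3.99, "spin": -0.009}, {"x": 0.23, "y": -0.11, "z": -3.99, "spin": -0.008}, {"x": 0.23, "y": -0.12, "z": -3.98, "spin": -0.009}, {"x": 1.41, "y": 3.16, "z": -0.0, "spin": -0.012}]
[{"x": 1.37, "y": 3.18, "z": -0.0, "spin": -0.013}, {"x": 1.32, "y": 3.19, "z": -0.0, "spin": -0.012}, {"x": 1.28, "y": 3.21, "z": -0.0, "spin": -0.013}, {"x": 3.21, "y": 2.39, "z": 0.4, "spin": -0.018}, {"x": 3.17, "y": 2.44, "z": 0.4, "spin": -0.018}]
[{"x": 3.13, "y": 2.5, "z": 0.4, "spin": -0.018}, {"x": 3.08, "y": 2.56, "z": 0.4, "spin": -0.018}, {"x": 3.03, "y": 2.61, "z": 0.4, "spin": -0.018}]
```

Held (-6.8 N ≈ 0.6 kg). One row lowered by mistake instead of holding, with no visible harm. I'll route around the dial plate.

```bash
python3 -m crank '[{"x":0.2,"y":-0.1,"z":-4,"spin":0},{"x":0.2,"y":-0.1,"z":-4,"spin":0},{"x":0.2,"y":-0.1,"z":-4,"spin":0},{"x":0.2,"y":-0.1,"z":-3,"spin":0},{"x":0,"y":0,"z":0,"spin":0}]'; python3 - <<'E'
from h import *
import cv2
st()
for n in("scene",):
    im=vision.get_image(n)
    cv2.imwrite(f'pics/{n}3.png',cv2.resize(im[50:300,180:430],None,fx=2.4,fy=2.4,interpolation=cv2.INTER_CUBIC))
E
python3 plan.py 40 470 0 215 -.15 470 -140 215 -.06  611 -142 210 -.06
```

```text
clock: 6.05
eef_pos: [441.9, 135.0, 220.8]
tool_rot: [3.14, 0.005, -0.234]
force: [1.1, 0.3, -5.7]
width: 59.1
6.05 [441.9 135.  220.8] [ 3.14   0.005 -0.234] [ 1.1  0.3 -5.7] 59.1
6.1 [440.  134.9 218.8] [ 3.138  0.009 -0.234] [-0.1 -0.3 -7. ] 59.5
[{"x": 1.51, "y": 3.11, "z": 0.09, "spin": -0.021}, {"x": 1.45, "y": 3.14, "z": 0.1, "spin": -0.021}, {"x": 1.38, "y": 3.17, "z": 0.09, "spin": -0.021}, {"x": 1.31, "y": 3.19, "z": 0.1, "spin": -0.021}, {"x": 0.52, "y": 3.46, "z": -0.0, "spin": -0.022}]
[{"x": 0.45, "y": 3.47, "z": -0.0, "spin": -0.023}, {"x": 0.36, "y": 3.48, "z": -0.0, "spin": -0.022}, {"x": 0.29, "y": 3.49, "z": -0.0, "spin": -0.023}, {"x": 3.52, "y": -0.16, "z": 0.12, "spin": 0.0}, {"x": 3.52, "y": -0.16, "z": 0.13, "spin": 0.0}]
[{"x": 3.52, "y": -0.16, "z": 0.12, "spin": 0.0}, {"x": 3.53, "y": -0.16, "z": 0.13, "spin": 0.0}]
```

View pics/scene3.png

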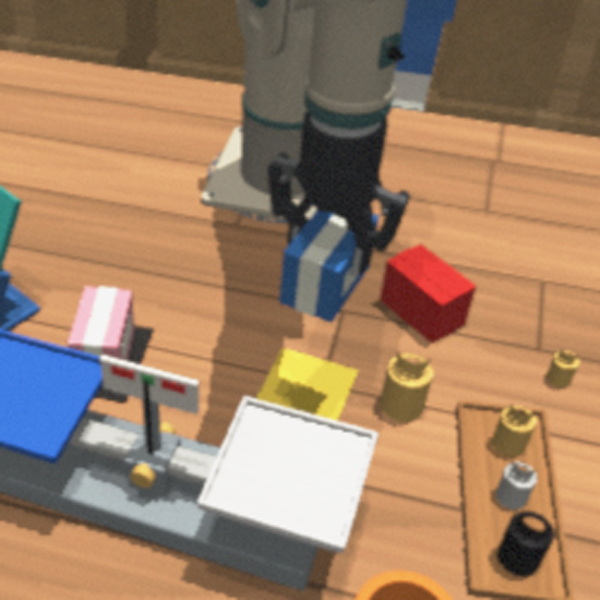

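The carton is held upright. Moving to the blue pan.

```bash
python3 -m crank '[{"x":1.5,"y":3.1,"z":0,"spin":-0.02},{"x":1.4,"y":3.1,"z":0,"spin":-0.02},{"x":1.4,"y":3.2,"z":0,"spin":-0.02},{"x":1.3,"y":3.2,"z":0,"spin":-0.02},{"x":0.5,"y":3.5,"z":0,"spin":-0.02}]'; python3 -m crank '[{"x":0.4,"y":3.5,"z":0,"spin":-0.02},{"x":0.4,"y":3.5,"z":0,"spin":-0.02},{"x":0.3,"y":3.5,"z":0,"spin":-0.02},{"x":3.5,"y":-0.1,"z":0,"spin":0},{"x":3.5,"y":-0.2,"z":0.1,"spin":0}]';python3 -m crank '[{"x":3.5,"y":-0.2,"z":0.1,"spin":0},{"x":3,"y":-0.1,"z":0.2,"spin":0},{"x":0,"y":0,"z":0,"spin":0},{"x":0,"y":0,"z":0,"spin":0}]'; python3 plan.py 40 611 -142 165 -.06
```

```text
clock: 6.6
eef_pos: [467.4, -36.5, 215.8]
tool_rot: [3.137, 0.015, -0.133]
force: [0.2, 0.6, -5.7]
width: 59.3
clock: 7.1
eef_pos: [535.4, -144.9, 213.9]
tool_rot: [3.139, 0.017, -0.079]
force: [1.4, 0.3, -5.7]
width: 58.9
clock: 7.5
eef_pos: [600.1, -144.5, 209.0]
tool_rot: [3.14, 0.019, -0.074]
force: [-0.3, 0.1, -5.7]
width: 58.9
7.5 [ 600.1 -144.5  209. ] [ 3.14   0.019 -0.074] [-0.3  0.1 -5.7] 58.9
[{"x": 0.53, "y": -0.16, "z": 2.2, "spin": -0.007}, {"x": 0.54, "y": -0.16, "z": 2.2, "spin": -0.007}]
```

```bash
python3 -m crank '[{"x":0.7,"y":-0.1,"z":2.2,"spin":-0.01},{"x":0.6,"y":-0.1,"z":2.2,"spin":0},{"x":0,"y":0,"z":0.7,"spin":0},{"x":0,"y":0,"z":0,"spin":0}]';python3 - <<'E'
from h import *
import cv2
st()
for n in("scene","top"):
    im=vision.get_image(n);p=proj(n,ctrl.read_state()['eef_pos']); u,v=map(int,p)
    cv2.imwrite(f'pics/{n}4.png',cv2.resize(im[max(0,v-70):v+70,max(0,u-90):u+90],None,fx=4,fy=4,interpolation=cv2.INTER_CUBIC))
E
```

```text
clock: 7.9
eef_pos: [612.0, -143.7, 159.6]
tool_rot: [3.14, 0.018, -0.065]
force: [-0.0, 0.2, -5.2]
width: 59.5
7.9 [ 612.  -143.7  159.6] [ 3.14   0.018 -0.065] [-0.   0.2 -5.2] 59.5
```

View pics/scene4.png

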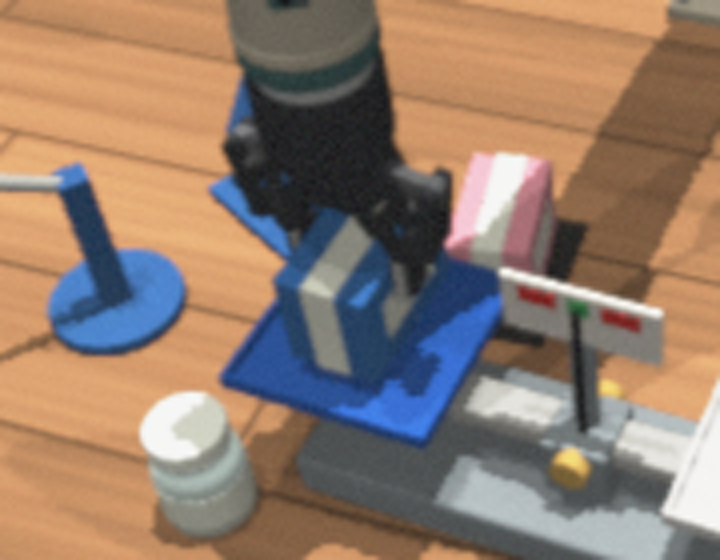

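View pics/top4.png

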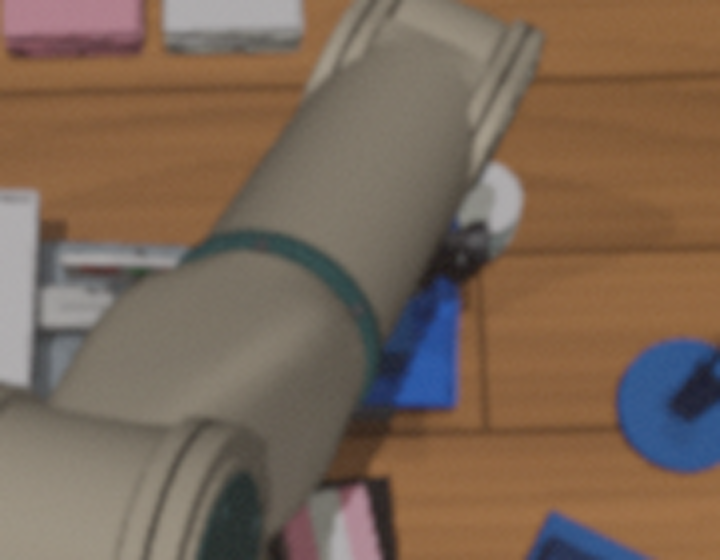

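The carton is above the blue pan, roughly centred. Lowering until the force drops.

```bash
C='python3 -m crank'; python3 -m crank '[{"x":0,"y":0,"z":0.8,"spin":0},{"x":0,"y":0,"z":0,"spin":0}]'; python3 -m crank '[{"x":0,"y":0,"z":0.5,"spin":0},{"x":0,"y":0,"z":0,"spin":0}]';python3 -m crank '[{"x":0,"y":0,"z":0.5,"spin":0},{"x":0,"y":0,"z":0,"spin":0}]'; python3 -m crank '[{"x":0,"y":0,"z":0.5,"spin":0},{"x":0,"y":0,"z":0,"spin":0}]'
```

```text
clock: 8.2
eef_pos: [614.0, -143.9, 153.6]
tool_rot: [3.139, 0.013, -0.064]
force: [-0.7, -0.4, -5.5]
width: 59.1
clock: 8.4
eef_pos: [614.2, -143.8, 148.4]
tool_rot: [3.139, 0.013, -0.064]
force: [-0.5, -0.1, -6.3]
width: 59.1
clock: 8.6
eef_pos: [614.2, -143.9, 143.2]
tool_rot: [3.139, 0.013, -0.064]
force: [-0.3, 0.2, -5.9]
width: 59.1
clock: 8.8
eef_pos: [614.2, -143.9, 138.2]
tool_rot: [3.139, 0.013, -0.064]
force: [-0.1, 0.4, -5.8]
width: 59.1
```

```bash
python3 -m crank '[{"x":0,"y":0,"z":0.5,"spin":0},{"x":0,"y":0,"z":0,"spin":0}]';python3 -m crank '[{"x":0,"y":0,"z":0.3,"spin":0},{"x":0,"y":0,"z":0,"spin":0}]'; python3 -m crank '[{"x":0,"y":0,"z":0.3,"spin":0},{"x":0,"y":0,"z":0,"spin":0}]'
```

```text
clock: 9.0
eef_pos: [614.3, -144.0, 133.2]
tool_rot: [3.139, 0.012, -0.064]
force: [0.1, 0.5, -5.5]
width: 59.3
clock: 9.2
eef_pos: [614.3, -144.0, 130.4]
tool_rot: [3.139, 0.012, -0.064]
force: [0.2, 0.3, -4.9]
width: 58.8
clock: 9.4
eef_pos: [614.4, -144.2, 128.8]
tool_rot: [3.139, 0.011, -0.064]
force: [-2.1, 1.7, 0.6]
width: 59.3
```

Seated at the stop. Releasing and rising.

```bash
python3 -m crank '[{"x":0,"y":0,"z":0,"spin":0},{"x":0,"y":0,"z":0,"spin":0},{"x":0,"y":0,"z":0,"spin":0},{"x":0,"y":0,"z":0,"spin":0}]' 100; python3 -m crank '[{"x":0,"y":0,"z":-2,"spin":0},{"x":0,"y":0,"z":-3,"spin":0},{"x":0,"y":0,"z":-4,"spin":0},{"x":0,"y":0,"z":0,"spin":0}]'; python3 - <<'E'
from h import *
import cv2
st()
for n in("scene",):
    im=vision.get_image(n);p=proj(n,[614,-144,130]); u,v=map(int,p)
    cv2.imwrite(f'pics/{n}5.png',cv2.resize(im[max(0,v-70):v+70,max(0,u-90):u+90],None,fx=4,fy=4,interpolation=cv2.INTER_CUBIC))
E
python3 plan.py 45 500 -142 240 -.06 480 0 240 0 480 130 240 .05 437 365 200 .14
```

```text
clock: 9.8
eef_pos: [614.5, -144.2, 127.9]
tool_rot: [3.139, 0.012, -0.064]
force: [-0.4, -0.7, -0.4]
width: 85.6
clock: 10.2
eef_pos: [618.8, -145.6, 223.3]
tool_rot: [3.137, 0.002, -0.064]
force: [0.7, -0.6, -0.6]
width: 85.6
10.2 [ 618.8 -145.6  223.3] [ 3.137e+00  2.000e-03 -6.400e-02] [ 0.7 -0.6 -0.6] 85.6
10.25 [ 617.3 -144.8  220.7] [ 3.138  0.006 -0.064] [-0.9  0.2  0.2] 85.5
[{"x": -3.91, "y": 0.16, "z": -0.64, "spin": -0.001}, {"x": -3.91, "y": 0.15, "z": -0.64, "spin": -0.002}, {"x": -3.9, "y": 0.15, "z": -0.65, "spin": -0.001}, {"x": -0.71, "y": -3.51, "z": 0.0, "spin": -0.015}, {"x": -0.66, "y": -3.53, "z": 0.0, "spin": -0.015}]
[{"x": -0.61, "y": -3.53, "z": 0.0, "spin": -0.015}, {"x": -0.55, "y": -3.54, "z": 0.0, "spin": -0.015}, {"x": -0.0, "y": -4.33, "z": 0.0, "spin": -0.017}, {"x": 0.07, "y": -4.34, "z": 0.0, "spin": -0.017}, {"x": 0.14, "y": -4.33, "z": 0.0, "spin": -0.016}]
[{"x": -0.52, "y": -3.95, "z": 0.67, "spin": -0.015}, {"x": -0.46, "y": -3.95, "z": 0.67, "spin": -0.015}, {"x": -0.4, "y": -3.96, "z": 0.67, "spin": -0.015}, {"x": -0.34, "y": -3.97, "z": 0.66, "spin": -0.015}, {"x": -0.28, "y": -3.97, "z": 0.67, "spin": -0.015}]
[{"x": -0.23, "y": -3.98, "z": 0.66, "spin": -0.015}]
```

View pics/scene5.png

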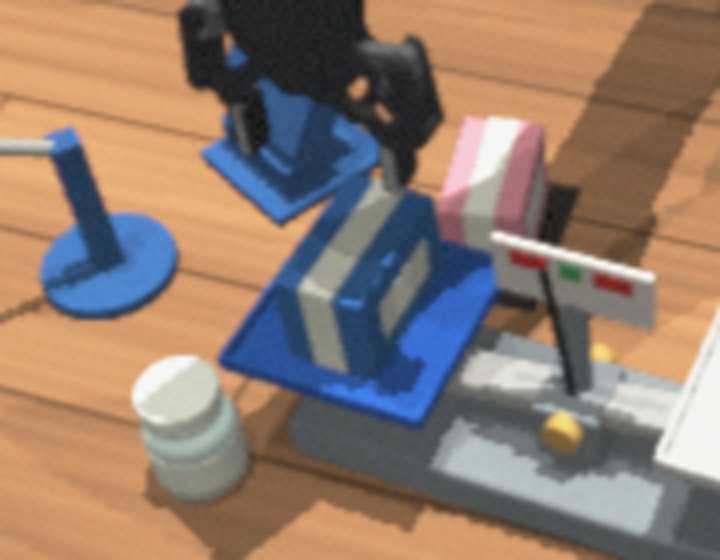

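Step 1 looks done: the carton is upright in the pan and the needle is deflected left. Moving towards the weights and refining their positions on the way.

```bash
python3 -m crank '[{"x":-3.9,"y":0.1,"z":-0.6,"spin":0},{"x":-3.9,"y":0.1,"z":-0.6,"spin":0},{"x":-3.9,"y":0.1,"z":-0.6,"spin":0},{"x":-0.7,"y":-3.5,"z":0,"spin":-0.02},{"x":-0.6,"y":-3.5,"z":0,"spin":-0.02}]' 70; python3 -m crank '[{"x":-0.6,"y":-3.5,"z":0,"spin":-0.02},{"x":-0.6,"y":-3.5,"z":0,"spin":-0.02},{"x":0,"y":-4.3,"z":0,"spin":-0.02},{"x":0,"y":-4.3,"z":0,"spin":-0.02},{"x":0.1,"y":-4.3,"z":0,"spin":-0.02}]'; python3 - <<'E'
from h import *
np.set_printoptions(suppress=True,precision=1)
st()
o=np.load('fit.npy')[2:8]
for nm,t,s,z in(("350",(125.7,210.3),(396,224.5),70),("250",(124,185.3),(396.8,248.3),64),("big",(95+221/3,95+372/3),(280+282/4,140+258/4),80)):
    print(nm,atz("top",t,z)-[*o[:2],0],atz("scene",s,z)-[*o[3:5],0],tri(s,t))
import cv2
for n in("scene","top"):
    im=vision.get_image(n)
    cv2.imwrite(f'pics/{n}6.png',im)
    for nm in ("weight_350_center","weight_250_center","blue_carton_center"):
        print(n,nm,[(np.round(r['extent'],1).tolist(),round(r['score'],2)) for r in vision.boxes_of(nm,n)][:4])
E
```

```text
clock: 10.75
eef_pos: [487.8, -68.9, 236.8]
tool_rot: [3.14, 0.013, -0.027]
force: [1.7, 0.7, 0.6]
width: 59.8
clock: 11.25
eef_pos: [473.9, 131.9, 236.2]
tool_rot: [3.14, 0.014, 0.077]
force: [0.7, 0.1, -0.5]
width: 59.6
11.25 [473.9 131.9 236.2] [3.1 0.  0.1] [ 0.7  0.1 -0.5] 59.6
350 [438.3 357.1  70. ] [456.4 361.7  70. ] (array([438.9, 364.7,  48.3]), np.float64(4.189034986278035))
250 [509.9 365.1  64. ] [528.4 368.8  64. ] (array([511.9, 372.7,  41.2]), np.float64(3.390787556990615))
big [410.2 235.2  80. ] [429.2 239.4  80. ] (array([410.4, 239.9,  58.3]), np.float64(2.6089517119938757))
scene weight_350_center [([340.0, 200.7, 360.2, 227.3], 0.95), ([407.2, 195.2, 422.2, 210.7], 0.74), ([88.0, 170.0, 143.0, 220.3], 0.55), ([385.4, 221.0, 400.8, 241.8], 0.54)]
scene weight_250_center [([152.8, 198.2, 338.4, 293.3], 0.69), ([387.0, 243.6, 403.4, 264.4], 0.59), ([211.4, 229.2, 267.1, 249.5], 0.52), ([324.0, 287.2, 371.2, 336.4], 0.35)]
scene blue_carton_center [([166.5, 184.3, 208.5, 233.4], 0.86), ([162.3, 122.9, 192.3, 161.4], 0.67), ([337.8, 151.3, 377.5, 195.9], 0.62), ([382.6, 219.9, 402.2, 240.9], 0.31)]
top weight_350_center [([100.9, 249.3, 112.4, 261.7], 0.64), ([220.4, 137.1, 277.1, 155.3], 0.5), ([115.6, 203.4, 129.6, 217.0], 0.4), ([111.6, 150.5, 128.9, 169.8], 0.36)]
top weight_250_center [([370.2, 132.2, 417.6, 183.7], 0.51), ([117.1, 178.9, 134.0, 189.0], 0.41)]
top blue_carton_center [([292.6, 115.9, 317.2, 163.7], 0.67), ([170.4, 109.6, 329.9, 168.4], 0.34)]
```

View pics/top6.png

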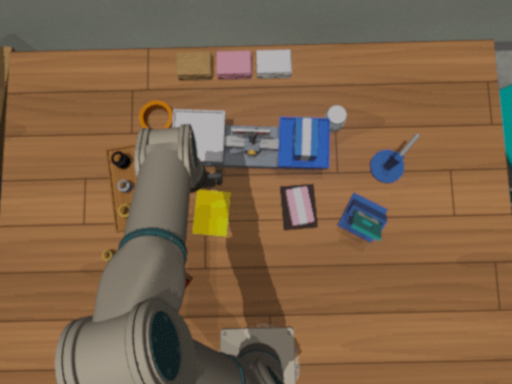

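View pics/scene6.png

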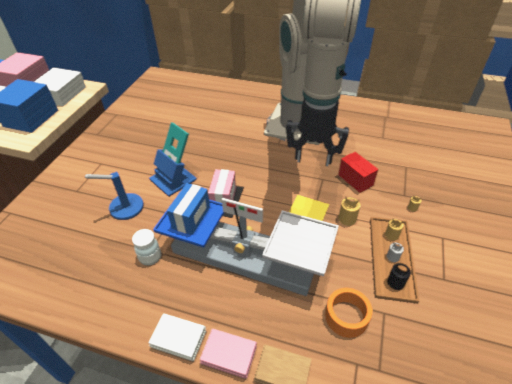

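Carton is centred in the blue pan (top (305,140) against pan (304,141)). Brass ring triangulates at z≈48, which matches the 51 mm shoulder, so the 350 g is at about (438,363).

```bash
python3 plan.py 45 438 363 150 .13
```

```text
11.65 [474.8 128.7 236.8] [3.14  0.013 0.073] [ 0.2 -0.2  1. ] 59.7
[{"x": -0.33, "y": -3.94, "z": 1.45, "spin": -0.009}, {"x": -0.29, "y": -3.94, "z": 1.45, "spin": -0.01}, {"x": -0.25, "y": -3.95, "z": 1.45, "spin": -0.009}, {"x": -0.22, "y": -3.95, "z": 1.44, "spin": -0.01}, {"x": -0.18, "y": -3.95, "z": 1.45, "spin": -0.009}]
[{"x": -0.13, "y": -3.94, "z": 1.44, "spin": -0.01}]
```

```bash
python3 -m crank '[{"x":-0.3,"y":-4,"z":1.4,"spin":-0.01},{"x":-0.3,"y":-4,"z":1.4,"spin":-0.01},{"x":-0.2,"y":-4,"z":1.5,"spin":-0.01},{"x":-0.2,"y":-4,"z":1.5,"spin":-0.01},{"x":-0.2,"y":-4,"z":1.5,"spin":-0.01}]'; python3 -m crank '[{"x":-0.2,"y":-3.6,"z":1.5,"spin":-0.01},{"x":0,"y":0,"z":2.5,"spin":0},{"x":0,"y":0,"z":2,"spin":0},{"x":0,"y":0,"z":0,"spin":0},{"x":0,"y":0,"z":0,"spin":0}]'
cat > look.py <<'E'
from h import *
import cv2,sys
# look.py tag x y z [cams] [f]
st()
tag=sys.argv[1]; P=np.array(list(map(float,sys.argv[2:5])))
f=5
for n in (sys.argv[5].split(',') if len(sys.argv)>5 else ("scene","top")):
    im=vision.get_image(n);u,v=map(int,proj(n,P)); x0,y0=max(0,u-60),max(0,v-50)
    o=cv2.resize(im[y0:v+50,x0:u+60],None,fx=f,fy=f,interpolation=cv2.INTER_CUBIC)
    t=(proj(n,ctrl.read_state()['eef_pos'])-[x0,y0])*f
    cv2.drawMarker(o,(int(t[0]),int(t[1])),(255,0,255),0,16)
    cv2.imwrite(f'pics/{tag}_{n}.png',o); print(n,'origin',x0,y0)
E
python3 look.py a 438 363 70
```

```text
clock: 12.15
eef_pos: [443.3, 328.4, 163.5]
tool_rot: [3.141, 0.012, 0.124]
force: [-0.4, 0.2, 0.3]
width: 59.8
clock: 12.65
eef_pos: [436.4, 362.4, 104.2]
tool_rot: [3.141, 0.012, 0.134]
force: [0.4, -0.7, 0.6]
width: 60.0
12.65 [436.4 362.4 104.2] [3.141 0.012 0.134] [ 0.4 -0.7  0.6] 60.0
scene origin 336 168
top origin 63 159
```

View pics/a_scene.png

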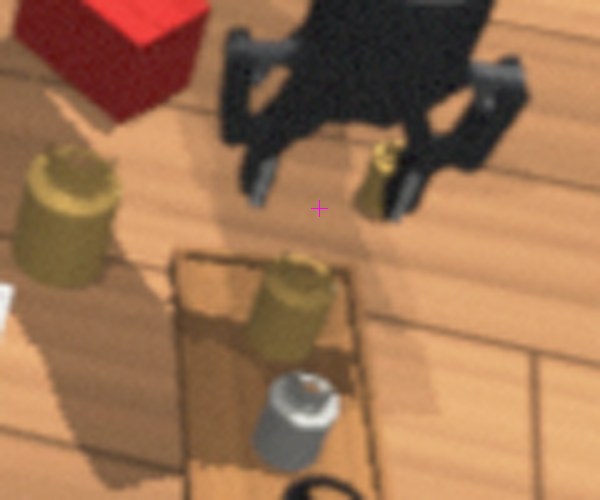

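View pics/a_top.png

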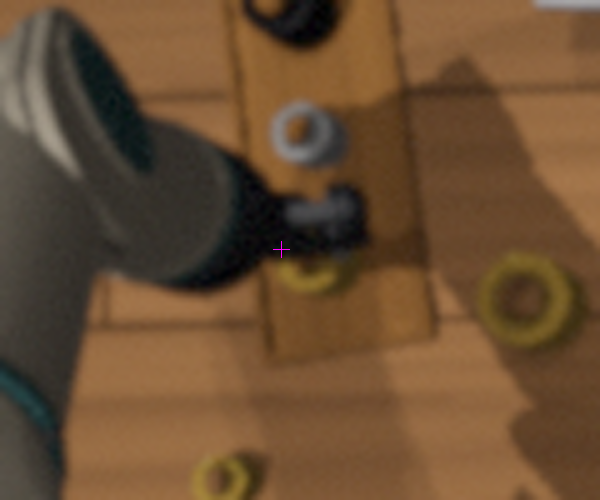

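```bash
python3 - <<'E'
from h import *
s=ctrl.read_state()['eef_pos']
print("tcp+7:",(proj("scene",s+[0,0,7])-[336,168])*5)
for p in ((438,363,51),(438,360,51),(441,363,51),(438,363,5)): print(p,(proj("scene",np.array(p,float))-[336,168])*5,(proj("top",np.array(p,float))-[63,159])*5)
E
python3 plan.py 40 438 361 16 .134
```

```text
tcp+7: [324.0061316  199.42131351]
(438, 363, 51) [293.82754663 277.41418843] [311.26392637 257.94496729]
(438, 360, 51) [288.00448595 276.16183829] [316.56696736 257.81533216]
(441, 363, 51) [293.50529662 281.59802495] [311.36625002 252.65763184]
(438, 363, 5) [273.20308676 330.66619231] [334.44475034 265.8976705 ]
12.75 [436.9 363.2 105.2] [-3.141  0.01   0.134] [ 0.5  0.6 -0.3] 59.6
[{"x": 0.03, "y": 0.08, "z": 2.97, "spin": 0.0}, {"x": 0.03, "y": 0.08, "z": 2.98, "spin": 0.0}, {"x": 0.02, "y": 0.07, "z": 2.97, "spin": 0.0}]
```

```bash
python3 -m crank '[{"x":0.1,"y":0,"z":3,"spin":0},{"x":0.1,"y":0,"z":3,"spin":0},{"x":0,"y":0,"z":2.8,"spin":0},{"x":0,"y":0,"z":0,"spin":0}]'; python3 look.py b 438 363 40 scene
```

```text
clock: 13.15
eef_pos: [435.3, 362.3, 14.3]
tool_rot: [3.139, 0.016, 0.135]
force: [-1.4, -0.1, 0.4]
width: 59.5
13.15 [435.3 362.3  14.3] [3.139 0.016 0.135] [-1.4 -0.1  0.4] 59.5
scene origin 333 176
```

View pics/b_scene.png

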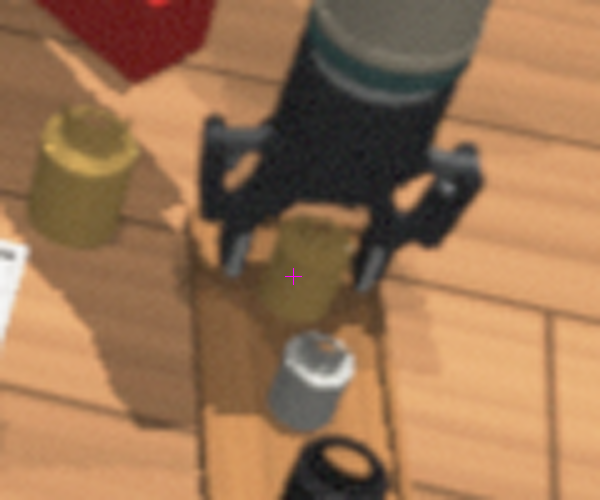

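The fingers straddle the brass weight. Closing and lifting.

```bash
python3 -m crank '[{"x":0.2,"y":0,"z":0,"spin":0},{"x":0,"y":0,"z":0,"spin":0},{"x":0,"y":0,"z":0,"spin":0},{"x":0,"y":0,"z":0,"spin":0},{"x":0,"y":0,"z":0,"spin":0}]' 0; python3 -m crank '[{"x":0,"y":0,"z":-1,"spin":0},{"x":0,"y":0,"z":-3,"spin":0},{"x":0,"y":0,"z":-3,"spin":0},{"x":0,"y":0,"z":0,"spin":0}]'; python3 look.py c 438 363 80 scene
```

```text
clock: 13.7
eef_pos: [440.4, 365.3, 18.4]
tool_rot: [-3.139, 0.008, 0.136]
force: [-0.4, -0.5, 6.9]
width: 36.5
clock: 14.1
eef_pos: [441.8, 365.5, 90.3]
tool_rot: [-3.138, 0.006, 0.136]
force: [0.7, 0.5, -3.6]
width: 36.5
14.1 [441.8 365.5  90.3] [-3.138  0.006  0.136] [ 0.7  0.5 -3.6] 36.5
scene origin 337 166
```

View pics/c_scene.png

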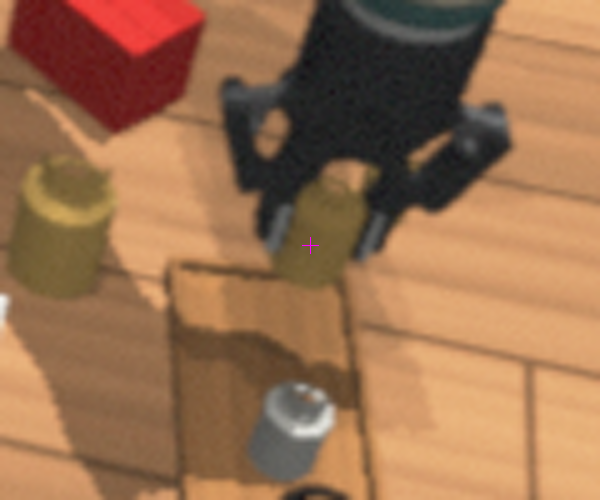

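350 g held: force 3.6 N and width 36.5 mm both fit. Carrying it to the metal pan.

```bash
python3 plan.py 45 500 330 200 .08 661 143 190 -.06
```

```text
14.15 [440.5 364.9  88.4] [-3.139  0.009  0.136] [-0.4 -0.4 -3.7] 36.5
[{"x": 1.81, "y": 1.42, "z": -3.72, "spin": 0.019}, {"x": 1.83, "y": 1.39, "z": -3.72, "spin": 0.018}, {"x": 1.86, "y": 1.35, "z": -3.72, "spin": 0.019}, {"x": 2.43, "y": 3.32, "z": 0.17, "spin": 0.023}, {"x": 2.5, "y": 3.26, "z": 0.17, "spin": 0.023}]
[{"x": 2.58, "y": 3.21, "z": 0.17, "spin": 0.023}, {"x": 2.65, "y": 3.15, "z": 0.16, "spin": 0.024}, {"x": 2.72, "y": 3.08, "z": 0.17, "spin": 0.023}, {"x": 2.79, "y": 3.02, "z": 0.16, "spin": 0.024}]
```

```bash
python3 -m crank '[{"x":1.8,"y":1.4,"z":-3.7,"spin":0.02},{"x":1.8,"y":1.4,"z":-3.7,"spin":0.02},{"x":1.9,"y":1.4,"z":-3.7,"spin":0.02},{"x":2.4,"y":3.3,"z":0.1,"spin":0.02},{"x":2.5,"y":3.3,"z":0.1,"spin":0.02}]'; python3 -m crank '[{"x":2.6,"y":3.2,"z":0,"spin":0.02},{"x":2.6,"y":3.2,"z":0,"spin":0.02},{"x":2.7,"y":3.1,"z":0,"spin":0.02},{"x":2.8,"y":2.8,"z":0,"spin":0.02},{"x":0,"y":0,"z":0,"spin":0}]';  python3 -m crank '[{"x":0,"y":0,"z":0,"spin":0},{"x":0,"y":0,"z":0,"spin":0}]'; python3 look.py d 640 143 160; python3 plan.py 40 661 143 155 -.06
```

```text
clock: 14.65
eef_pos: [553.5, 266.2, 194.1]
tool_rot: [3.141, 0.012, 0.038]
force: [0.1, -1.0, -4.4]
width: 36.8
clock: 15.15
eef_pos: [664.0, 134.9, 191.4]
tool_rot: [3.132, 0.01, -0.054]
force: [-0.3, -0.8, -3.9]
width: 36.2
clock: 15.35
eef_pos: [659.6, 145.2, 191.4]
tool_rot: [3.14, 0.015, -0.043]
force: [-0.2, 0.4, -3.6]
width: 36.5
15.35 [659.6 145.2 191.4] [ 3.14   0.015 -0.043] [-0.2  0.4 -3.6] 36.5
scene origin 239 187
top origin 137 78
15.45 [660.  145.7 192. ] [ 3.14   0.014 -0.042] [ 0.5 -0.  -3.1] 36.4
[{"x": 0.11, "y": 0.26, "z": 3.7, "spin": 0.018}]
```

View pics/d_scene.png

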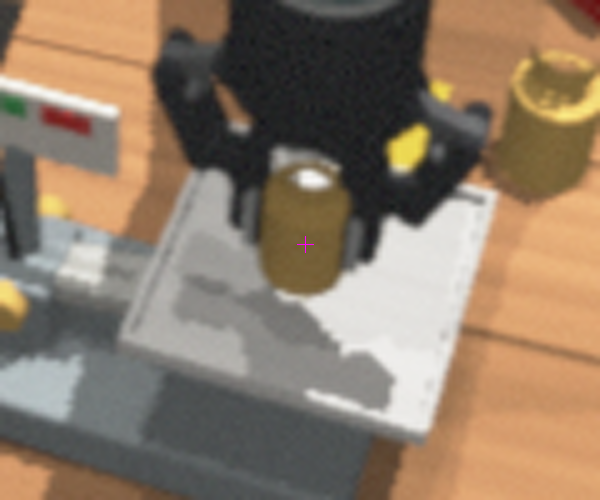

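View pics/d_top.png

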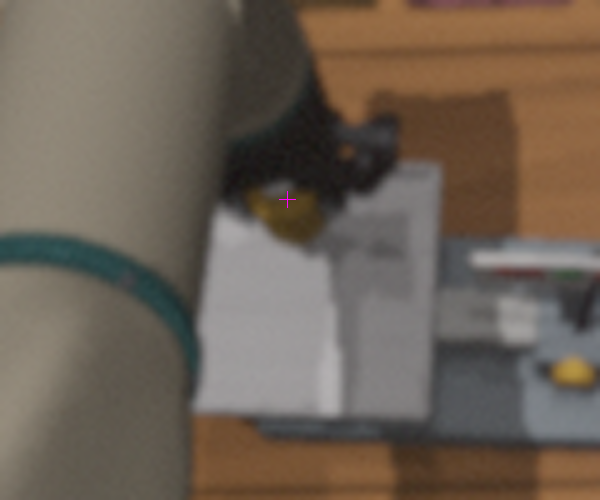

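The weight hangs upright above the far half of the metal pan. Lowering.

```bash
python3 -m crank '[{"x":0.1,"y":0.1,"z":2,"spin":0.02},{"x":0,"y":0,"z":1.8,"spin":0},{"x":0,"y":0,"z":0,"spin":0}]'; python3 -m crank '[{"x":0,"y":0,"z":0.4,"spin":0},{"x":0,"y":0,"z":0,"spin":0}]'; python3 -m crank '[{"x":0,"y":0,"z":0.3,"spin":0},{"x":0,"y":0,"z":0,"spin":0}]'; python3 -m crank '[{"x":0,"y":0,"z":0.2,"spin":0},{"x":0,"y":0,"z":0,"spin":0}]'
```

```text
clock: 15.75
eef_pos: [658.8, 144.0, 152.0]
tool_rot: [3.138, 0.018, -0.062]
force: [-0.4, -0.3, -3.3]
width: 36.2
clock: 15.95
eef_pos: [661.9, 143.2, 151.2]
tool_rot: [3.139, 0.011, -0.063]
force: [0.7, 0.3, -3.5]
width: 36.7
clock: 16.15
eef_pos: [661.7, 142.8, 148.0]
tool_rot: [3.139, 0.012, -0.064]
force: [-0.3, -0.3, -3.3]
width: 36.4
clock: 16.35
eef_pos: [662.0, 142.7, 146.1]
tool_rot: [3.139, 0.011, -0.064]
force: [0.1, -0.4, -1.9]
width: 36.1
```

```bash
python3 -m crank '[{"x":0,"y":0,"z":0.15,"spin":0},{"x":0,"y":0,"z":0,"spin":0}]'; python3 -m crank '[{"x":0,"y":0,"z":0.15,"spin":0},{"x":0,"y":0,"z":0,"spin":0}]'
```

```text
clock: 16.55
eef_pos: [662.0, 142.7, 144.7]
tool_rot: [3.139, 0.011, -0.064]
force: [-0.2, -0.2, 1.5]
width: 36.1
clock: 16.75
eef_pos: [661.9, 142.7, 142.9]
tool_rot: [3.139, 0.011, -0.064]
force: [-0.0, 0.5, 0.7]
width: 36.4
```

Seated. Releasing and rising.

```bash
python3 -m crank '[{"x":0,"y":0,"z":0,"spin":0},{"x":0,"y":0,"z":0,"spin":0},{"x":0,"y":0,"z":0,"spin":0}]' 75; python3 -m crank '[{"x":0,"y":0,"z":-2,"spin":0},{"x":0,"y":0,"z":-4,"spin":0},{"x":0,"y":0,"z":-4,"spin":0},{"x":0,"y":0,"z":0,"spin":0}]'; python3 look.py e 640 143 150 scene;  python3 plan.py 45 580 250 230 .05 513 373 130 .134
```

```text
clock: 17.05
eef_pos: [661.5, 142.6, 142.6]
tool_rot: [3.139, 0.012, -0.064]
force: [0.8, 0.2, 0.3]
width: 64.1
clock: 17.45
eef_pos: [666.6, 142.7, 249.1]
tool_rot: [3.142, 0.001, -0.064]
force: [0.3, 0.5, -0.5]
width: 63.8
17.45 [666.6 142.7 249.1] [ 3.142e+00  1.000e-03 -6.400e-02] [ 0.3  0.5 -0.5] 63.8
scene origin 239 190
17.5 [664.8 142.8 246. ] [ 3.141  0.006 -0.064] [ 0.4  0.2 -1.3] 64.0
[{"x": -2.29, "y": -2.54, "z": 0.4, "spin": -0.029}, {"x": -2.21, "y": -2.6, "z": 0.4, "spin": -0.028}, {"x": -2.14, "y": -2.67, "z": 0.4, "spin": -0.029}, {"x": -2.06, "y": -2.73, "z": 0.4, "spin": -0.028}, {"x": -1.52, "y": -3.15, "z": 2.5, "spin": -0.021}]
[{"x": -1.45, "y": -3.19, "z": 2.5, "spin": -0.021}, {"x": -1.39, "y": -3.21, "z": 2.5, "spin": -0.021}, {"x": -1.32, "y": -3.25, "z": 2.5, "spin": -0.021}]
```

View pics/e_scene.png

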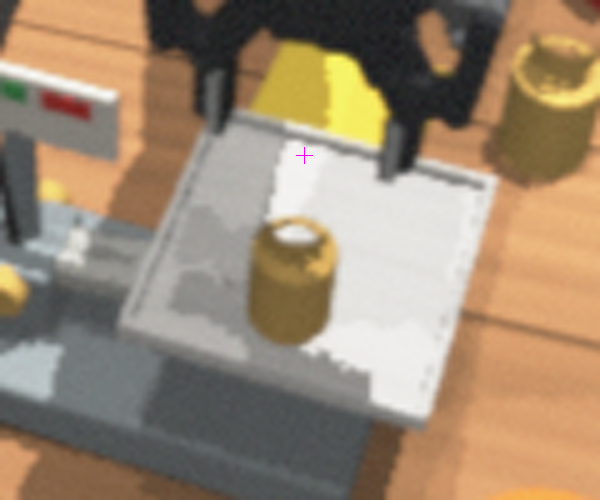

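The 350 g weight stands upright on the pan. Next, the 250 g.

```bash
python3 -m crank '[{"x":-2.3,"y":-2.5,"z":0.4,"spin":-0.03},{"x":-2.2,"y":-2.6,"z":0.4,"spin":-0.03},{"x":-2.1,"y":-2.7,"z":0.4,"spin":-0.03},{"x":-2.1,"y":-2.7,"z":0.4,"spin":-0.03},{"x":-1.5,"y":-3.2,"z":2.5,"spin":-0.02}]' 65; python3 -m crank '[{"x":-1.4,"y":-3.2,"z":2.5,"spin":-0.02},{"x":-1.4,"y":-3.2,"z":2.5,"spin":-0.02},{"x":-1.3,"y":-3.3,"z":2.5,"spin":-0.02},{"x":0,"y":0,"z":0,"spin":0},{"x":0,"y":0,"z":0,"spin":0}]'; python3 plan.py 40 513 374 95 .134;python3 look.py f 513 374 60 scene
```

```text
clock: 18.0
eef_pos: [560.5, 281.2, 203.6]
tool_rot: [-3.141, 0.009, 0.076]
force: [1.0, -0.7, -0.4]
width: 54.9
clock: 18.5
eef_pos: [507.6, 373.3, 126.1]
tool_rot: [3.14, 0.016, 0.138]
force: [-0.0, -1.1, -0.4]
width: 55.5
18.5 [507.6 373.3 126.1] [3.14  0.016 0.138] [-0.  -1.1 -0.4] 55.5
[{"x": 0.55, "y": 0.0, "z": 3.11, "spin": 0.004}]
18.5 [507.6 373.3 126.1] [3.14  0.016 0.138] [-0.  -1.1 -0.4] 55.5
scene origin 338 194
```

View pics/f_scene.png

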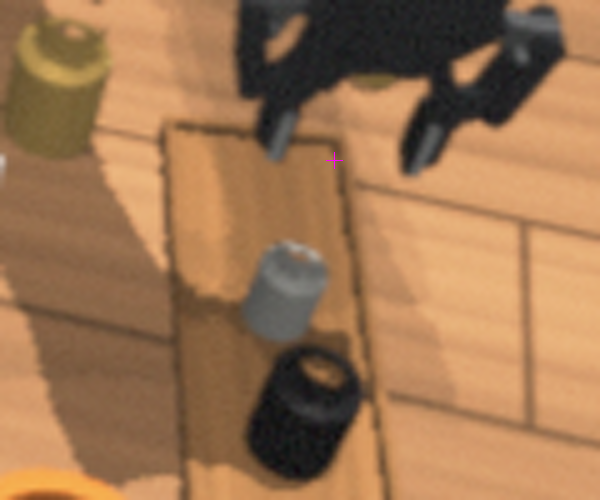

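```bash
python3 - <<'E'
from h import *
s=ctrl.read_state()['eef_pos']; print(s,(proj("scene",s+[0,0,8])-[338,194])*5, "fingers mid ~", (278+414)/2,(150+166)/2)
for p in ((513,374,45),(513,374,5)): print(p,(proj("scene",np.array(p,float))-[338,194])*5)
E
```

```text
[509.26363327 372.15645488 127.21818369] [338.90704881 150.04977721] fingers mid ~ 346.0 158.0
(513, 374, 45) [294.89570812 269.30932939]
(513, 374, 5) [275.70477542 314.52504096]
```

```bash
python3 -m crank '[{"x":0.4,"y":0.1,"z":3,"spin":0},{"x":0.1,"y":0,"z":4,"spin":0},{"x":0,"y":0,"z":4,"spin":0},{"x":0,"y":0,"z":0.3,"spin":0},{"x":0,"y":0,"z":0,"spin":0}]'; python3 look.py g 513 374 40 scene
```

```text
clock: 19.05
eef_pos: [514.0, 371.0, 15.2]
tool_rot: [3.14, 0.013, 0.134]
force: [1.3, -0.2, -0.5]
width: 55.8
19.05 [514.  371.   15.2] [3.14  0.013 0.134] [ 1.3 -0.2 -0.5] 55.8
scene origin 336 199
```

View pics/g_scene.png

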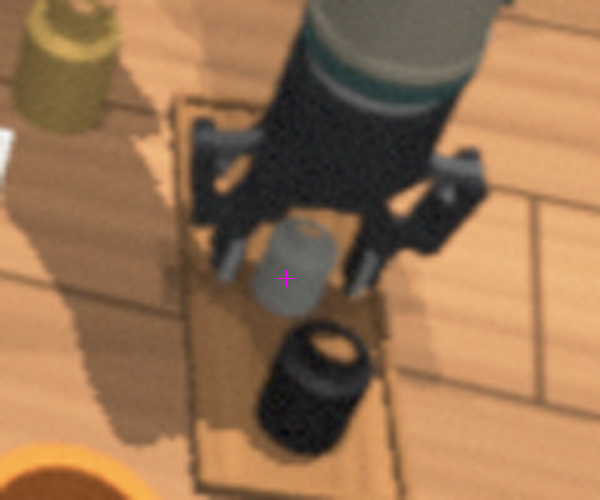

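Well placed around the steel weight. Closing and lifting.

```bash
python3 -m crank '[{"x":0,"y":0,"z":0,"spin":0},{"x":0,"y":0,"z":0,"spin":0},{"x":0,"y":0,"z":0,"spin":0},{"x":0,"y":0,"z":0,"spin":0},{"x":0,"y":0,"z":0,"spin":0}]' 0; python3 -m crank '[{"x":0,"y":0,"z":-1,"spin":0},{"x":0,"y":0,"z":-3,"spin":0},{"x":0,"y":0,"z":-4,"spin":0},{"x":0,"y":0,"z":-4,"spin":0},{"x":0,"y":0,"z":0,"spin":0}]'; python3 look.py i 513 374 120 scene; python3 plan.py 45 530 320 210 .08 597 147 200 -.06
```

```text
clock: 19.6
eef_pos: [515.0, 373.5, 17.9]
tool_rot: [-3.14, 0.008, 0.136]
force: [0.4, -0.8, 5.8]
width: 32.4
clock: 20.1
eef_pos: [518.5, 374.8, 142.3]
tool_rot: [-3.136, 0.001, 0.136]
force: [1.8, -0.3, -1.8]
width: 32.1
20.1 [518.5 374.8 142.3] [-3.136e+00  1.000e-03  1.360e-01] [ 1.8 -0.3 -1.8] 32.1
scene origin 344 179
20.15 [516.7 374.  139.4] [-3.138  0.006  0.136] [ 0.1  1.3 -2.4] 32.1
[{"x": 0.29, "y": 2.77, "z": -3.53, "spin": 0.028}, {"x": 0.38, "y": 2.75, "z": -3.53, "spin": 0.028}, {"x": 1.06, "y": 3.56, "z": 0.2, "spin": 0.028}, {"x": 1.16, "y": 3.53, "z": 0.2, "spin": 0.028}, {"x": 1.25, "y": 3.49, "z": 0.2, "spin": 0.028}]
[{"x": 1.35, "y": 3.45, "z": 0.2, "spin": 0.028}, {"x": 1.45, "y": 3.42, "z": 0.2, "spin": 0.028}]
```

View pics/i_scene.png

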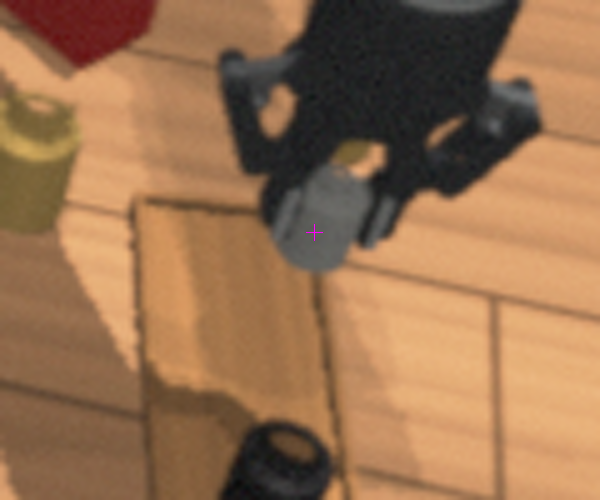

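```bash
python3 -m crank '[{"x":0.3,"y":2.8,"z":-3.5,"spin":0.03},{"x":0.4,"y":2.7,"z":-3.5,"spin":0.03},{"x":1.1,"y":3.6,"z":0.2,"spin":0.03},{"x":1.2,"y":3.5,"z":0.2,"spin":0.03},{"x":1.2,"y":3.5,"z":0.2,"spin":0.03}]'; python3 -m crank '[{"x":1.3,"y":3.4,"z":0.2,"spin":0.03},{"x":1.4,"y":3.3,"z":0.2,"spin":0.02},{"x":0,"y":0,"z":0,"spin":0},{"x":0,"y":0,"z":0,"spin":0},{"x":0,"y":0,"z":0,"spin":0}]'; python3 plan.py 40 596 147 155 -.06;  python3 look.py j 620 143 150 
```

```text
clock: 20.65
eef_pos: [568.2, 213.5, 198.2]
tool_rot: [3.139, 0.014, -0.015]
force: [0.1, 0.3, -3.0]
width: 32.3
clock: 21.15
eef_pos: [592.8, 148.5, 193.8]
tool_rot: [3.14, 0.014, -0.063]
force: [-0.7, -0.4, -2.3]
width: 32.2
21.15 [592.8 148.5 193.8] [ 3.14   0.014 -0.063] [-0.7 -0.4 -2.3] 32.2
[{"x": 0.33, "y": 0.13, "z": 3.88, "spin": -0.003}]
21.15 [592.8 148.5 193.8] [ 3.14   0.014 -0.063] [-0.7 -0.4 -2.3] 32.2
scene origin 241 183
top origin 137 86
```

View pics/j_scene.png

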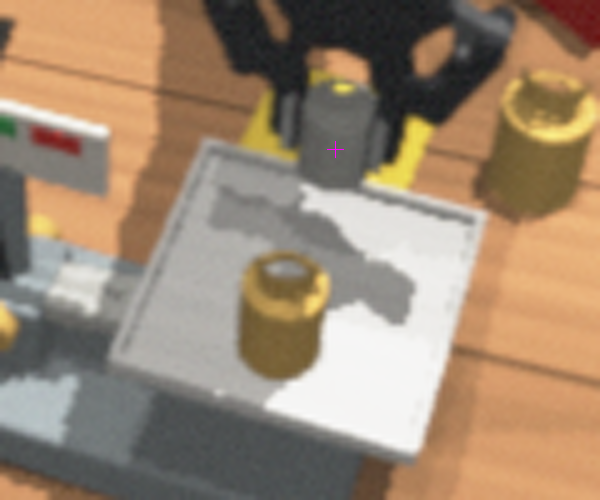

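View pics/j_top.png

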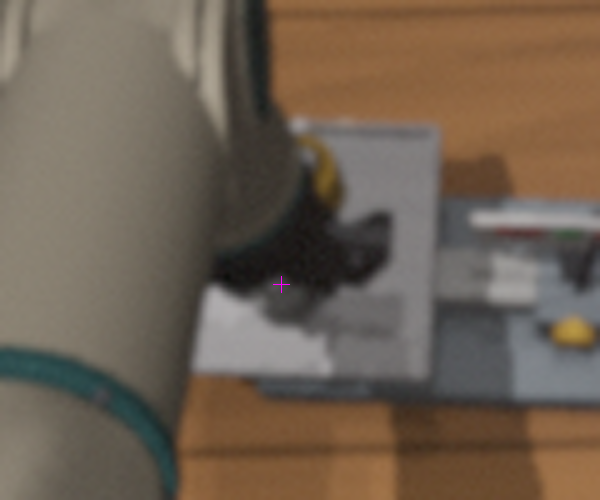

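```bash
python3 -m crank '[{"x":0.2,"y":0.1,"z":2,"spin":0},{"x":0.1,"y":0,"z":1.9,"spin":0},{"x":0,"y":0,"z":0,"spin":0}]'; python3 -m crank '[{"x":0,"y":0,"z":0.5,"spin":0},{"x":0,"y":0,"z":0.5,"spin":0},{"x":0,"y":0,"z":0.4,"spin":0},{"x":0,"y":0,"z":0,"spin":0}]'; python3 -m crank '[{"x":0,"y":0,"z":0.4,"spin":0},{"x":0,"y":0,"z":0.4,"spin":0},{"x":0,"y":0,"z":0,"spin":0},{"x":0,"y":0,"z":0,"spin":0}]'
```

```text
clock: 21.55
eef_pos: [593.9, 146.9, 153.1]
tool_rot: [3.138, 0.017, -0.062]
force: [-0.4, 1.2, -3.4]
width: 31.9
clock: 21.95
eef_pos: [596.3, 146.1, 141.6]
tool_rot: [3.139, 0.012, -0.064]
force: [-0.6, -0.6, -0.6]
width: 32.1
clock: 22.35
eef_pos: [596.1, 145.9, 133.4]
tool_rot: [3.139, 0.012, -0.064]
force: [-0.1, 0.9, -0.3]
width: 32.6
```

```bash
python3 -m crank '[{"x":0,"y":0,"z":0.3,"spin":0},{"x":0,"y":0,"z":0.2,"spin":0},{"x":0,"y":0,"z":0,"spin":0},{"x":0,"y":0,"z":0,"spin":0}]';python3 -m crank '[{"x":0,"y":0,"z":0,"spin":0},{"x":0,"y":0,"z":0,"spin":0},{"x":0,"y":0,"z":0,"spin":0}]' 70; python3 look.py k 620 143 150 scene
```

```text
clock: 22.75
eef_pos: [596.0, 145.9, 128.4]
tool_rot: [3.139, 0.012, -0.064]
force: [-0.4, 2.1, -0.1]
width: 32.2
clock: 23.05
eef_pos: [596.1, 145.3, 128.6]
tool_rot: [3.139, 0.012, -0.065]
force: [-0.4, -0.3, -0.4]
width: 59.8
23.05 [596.1 145.3 128.6] [ 3.139  0.012 -0.065] [-0.4 -0.3 -0.4] 59.8
scene origin 241 183
```

View pics/k_scene.png

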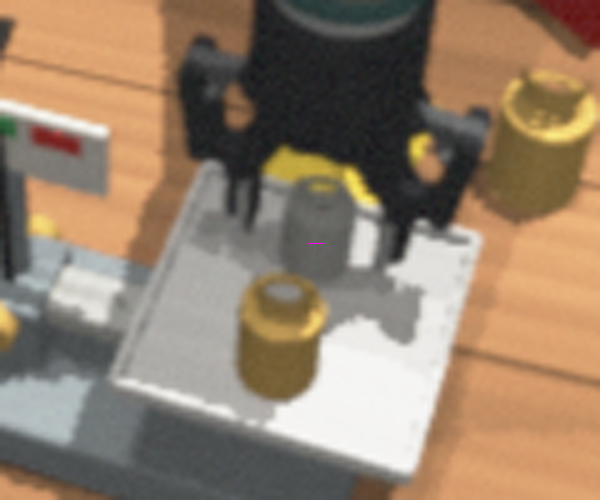

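Both weights are standing. Rising and checking the needle.

```bash
python3 -m crank '[{"x":0,"y":0,"z":-3,"spin":0},{"x":0,"y":0,"z":-4,"spin":0},{"x":0,"y":0,"z":-4,"spin":0},{"x":-2,"y":0,"z":-2,"spin":0},{"x":-3,"y":0,"z":0,"spin":0}]';python3 -m crank '[{"x":-4,"y":0,"z":0,"spin":0},{"x":-3,"y":3,"z":0,"spin":0},{"x":0,"y":4,"z":0,"spin":0},{"x":0,"y":0,"z":0,"spin":0}]'; python3 - <<'E'
from h import *
import cv2
np.set_printoptions(suppress=True,precision=1)
st()
I={n:vision.get_image(n) for n in("scene","top")}
cv2.imwrite('pics/l1.png',cv2.resize(I['scene'][180:300,150:350],None,fx=4,fy=4,interpolation=cv2.INTER_CUBIC))
cv2.imwrite('pics/l2.png',cv2.resize(I['scene'][110:230,70:210],None,fx=5,fy=5,interpolation=cv2.INTER_CUBIC))
cv2.imwrite('pics/l3.png',cv2.resize(I['top'][120:250,325:435],None,fx=4.5,fy=4.5,interpolation=cv2.INTER_CUBIC))
for nm in ["tag_holder","tag_hole","tag_grip","tag_stand","peg_root","peg_mid","peg_tip"]:
    r={n:[x for x in vision.place_of(nm,n)][:2] for n in ("scene","top")}
    print(nm,{n:[(np.round(x['point'],1).tolist(),round(x['score'],2)) for x in r[n]] for n in r})
    if r['scene'] and r['top']: print('   ',tri(r['scene'][0]['point'],r['top'][0]['point']))
E
```

```text
clock: 23.6
eef_pos: [550.7, 148.7, 262.5]
tool_rot: [3.141, 0.004, -0.066]
force: [0.2, -0.5, -0.7]
width: 59.5
clock: 24.0
eef_pos: [472.3, 78.4, 261.0]
tool_rot: [3.137, 0.011, -0.071]
force: [1.2, 0.8, -0.3]
width: 59.7
24.0 [472.3  78.4 261. ] [ 3.1  0.  -0.1] [ 1.2  0.8 -0.3] 59.7
tag_holder {'scene': [([171.6, 182.7], 0.73), ([345.0, 316.1], 0.49)], 'top': [([362.3, 214.4], 0.7), ([388.0, 167.6], 0.52)]}
    (array([ 416. , -316.6,   -6.7]), np.float64(0.06567492995566118))
tag_hole {'scene': [([176.1, 140.4], 0.73), ([397.8, 273.0], 0.51)], 'top': [([368.8, 223.7], 0.72)]}
    (array([ 376.8, -297.3,  139.8]), np.float64(7.9593704866516894))
tag_grip {'scene': [([174.3, 130.7], 0.8)], 'top': [([360.4, 229.6], 0.67)]}
    (array([ 367. , -284. ,  169.4]), np.float64(25.023374743760026))
tag_stand {'scene': [([127.5, 208.6], 0.89)], 'top': [([387.3, 166.4], 0.73)]}
    (array([ 556.2, -396.9,   -6.2]), np.float64(4.127144623679292))
peg_root {'scene': [([118.1, 173.3], 0.77)], 'top': [([397.5, 155.7], 0.79)]}
    (array([ 555.5, -384.4,  142.1]), np.float64(6.192598916320481))
peg_mid {'scene': [([98.6, 171.9], 0.87)], 'top': [([409.4, 143.1], 0.98)]}
    (array([ 585.1, -414. ,  165.3]), np.float64(0.4930859068183677))
peg_tip {'scene': [([98.6, 174.1], 0.62), ([87.9, 175.7], 0.6)], 'top': [([414.3, 137.5], 0.95)]}
    (array([ 594.6, -418.8,  166.5]), np.float64(18.017978283298707))
```

View pics/l1.png

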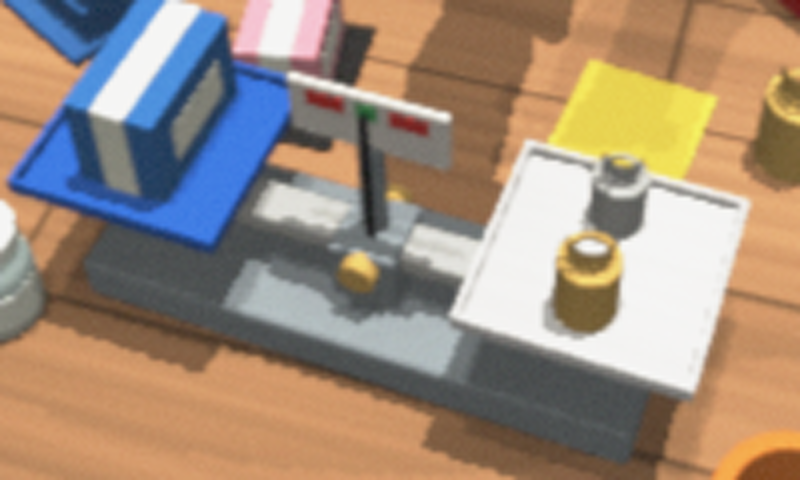

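View pics/l2.png

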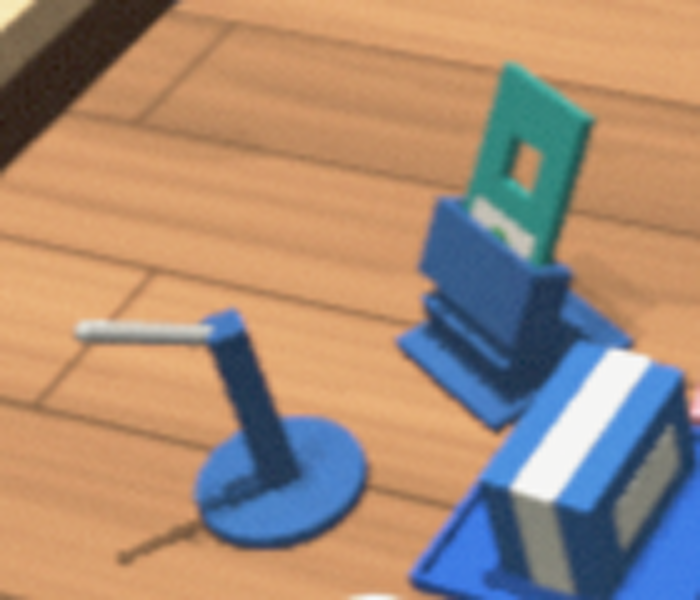

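View pics/l3.png

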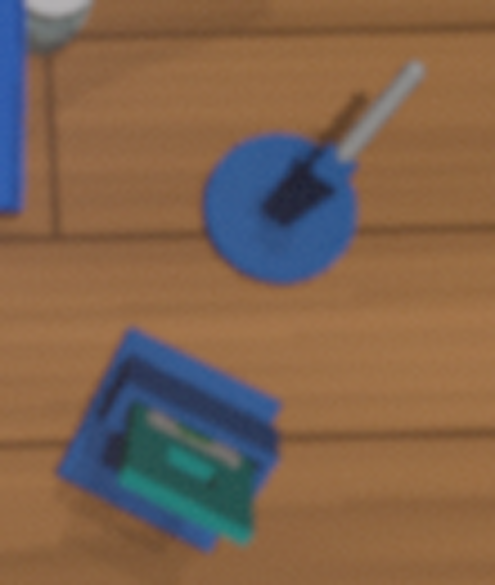

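The beam is level (needle on green at (367,112) in the crop), with the carton and both weights standing. Next I'll fit the poses of the tag and stand.

```bash
cat > fit2.py <<'E'
from h import *
from scipy.optimize import least_squares
np.set_printoptions(suppress=True,precision=2)
o=np.load('fit.npy'); off=dict(top=o[2:5],scene=o[5:8])
S=lambda p:np.array([70+p[0]/5,110+p[1]/5]); T=lambda p:np.array([325+p[0]/4.5,120+p[1]/4.5])
# tag: face coords (y, l) ; l along long dir from hole
obs=[('scene',S((508,64)),'Lt'),('scene',S((591,121)),'Rt'),('scene',S((524,164)),'h'),
     ('top',T((122,470)),'Lt'),('top',T((252,522)),'Rt')]
def frame(yaw,l):
    c,s=np.cos(yaw),np.sin(yaw); Rz=np.array([[c,-s,0],[s,c,0],[0,0,1]])
    return Rz@[-np.sin(l),0,np.cos(l)],Rz@[0,1,0],Rz@[np.cos(l),0,np.sin(l)]
def tp(v,k):
    lo,y,n=frame(v[3],v[4]); h=v[:3]+5*n
    return h+{'Lt':50*lo+40*sg*y,'Rt':50*lo-40*sg*y,'h':0*lo}[k]
def res(v):
    r=[]
    for n,uv,k in obs: r+=list(proj(n,tp(v,k)+off[n])-uv)
    return np.r_[r,(v[2]-128)/3,(v[4]-.5236)/.05]
for sg in (1,-1):
    s=least_squares(res,[375,-300,128,.45,.52]); print('tag sg',sg,s.x,'cost',s.cost); print(s.fun.reshape(-1,2).round(1).tolist())
    if sg==1:
        lo,y,n=frame(s.x[3],s.x[4]); print('width ends at hole',s.x[:3]+40*y,s.x[:3]-40*y,'top',s.x[:3]+50*lo)
        # holder origin
        print('holder',s.x[:3]-90*lo)
# stand: root (x,y,125), yaw ; tip end at 81, peg exits post 13
ob2=[('scene',S((80,331)),'end'),('top',T((420,66)),'end'),('scene',S((242,312)),None),('top',T((279,208)),'foot'),('scene',S((282,482)),'foot'),('scene',S((222,333)),'exit'),('top',T((342,155)),'exit')]
ob2=[q for q in ob2 if q[2]]
def tq(v,k):
    d=np.array([.866*np.cos(v[2]),.866*np.sin(v[2]),.5]); r=np.array([v[0],v[1],125])
    return r+d*{'end':81,'exit':13}[k] if k!='foot' else np.array([v[0],v[1],v[3]])
def res2(v):
    r=[]
    for n,uv,k in ob2: r+=list((proj(n,tq(v,k)+off[n])-uv)*(.4 if k=='foot' else 1))
    return np.r_[r,(v[3]-8)/3]
s=least_squares(res2,[555,-395,-.8,8]); print('stand',s.x,s.cost); print(s.fun[:-1].reshape(-1,2).round(1).tolist())
for k in (45,75): print(k,[s.x[0]+.866*k*np.cos(s.x[2]),s.x[1]+.866*k*np.sin(s.x[2]),125+.5*k])
E
python3 fit2.py
```

```text
tag sg 1 [ 371.59 -299.5   128.87   -0.89    0.49] cost 362.91178477771973
[[11.0, 13.6], [-12.0, -12.8], [-0.7, -0.3], [3.5, -5.6], [-4.1, 7.0], [0.3, -0.7]]
width ends at hole [ 402.7  -274.37  128.87] [ 340.47 -324.64  128.87] top [ 356.86 -281.27  173.04]
holder [ 398.1  -332.32   49.37]
tag sg -1 [ 359.72 -285.99  125.81    2.25    0.19] cost 427.3781146215219
[[9.1, 13.8], [-13.9, -12.7], [8.3, -1.5], [5.3, -6.8], [-2.2, 5.7], [-0.7, -6.7]]
stand [ 554.23 -390.63   -0.72    8.26] 3.581062746841109
[[0.6, 0.2], [-0.3, 0.8], [-0.3, 0.3], [0.6, -0.1], [-2.0, 1.0], [-0.4, 0.6]]
45 [np.float64(583.4067347602187), np.float64(-416.45827052217487), 147.5]
75 [np.float64(602.8603598277128), np.float64(-433.6779357841177), 162.5]
```

```bash
sed -i "s/('top',T((122,470)),'Lt'),('top',T((252,522)),'Rt')/('top',T((122,470)),'Rt'),('top',T((252,522)),'Lt')/; s/for sg in (1,-1)/for sg in (-1,)/; s/if sg==1/if 1/" fit2.py; python3 fit2.py
```

```text
tag sg -1 [ 378.4  -293.36  130.84   -0.44    0.52] cost 2.4664597541330644
[[-0.9, 0.3], [-0.2, -0.3], [0.3, 1.2], [-0.5, -0.2], [0.1, 1.1], [0.9, -0.1]]
width ends at hole [ 395.54 -257.22  130.84] [ 361.26 -329.5   130.84] top [ 356.1  -282.78  174.33]
holder [ 418.53 -312.4    52.57]
stand [ 554.23 -390.63   -0.72    8.26] 3.581062746841109
[[0.6, 0.2], [-0.3, 0.8], [-0.3, 0.3], [0.6, -0.1], [-2.0, 1.0], [-0.4, 0.6]]
45 [np.float64(583.4067347602187), np.float64(-416.45827052217487), 147.5]
75 [np.float64(602.8603598277128), np.float64(-433.6779357841177), 162.5]
```

```bash
sed "s#(v\[2\]-128)/3,(v\[4\]-.5236)/.05#(v[2]-127.5)/.5,(v[4]-.5236)/.02#" fit2.py > fit3.py; python3 fit3.py | head -4;  python3 plan.py 45 440 -100 255 -.25 376 -294 240 -.44
```

```text
tag sg -1 [ 377.49 -294.43  127.7    -0.44    0.52] cost 3.913427954974394
[[-0.8, 0.9], [-0.2, 0.4], [0.3, 1.8], [-0.3, 0.2], [0.2, 1.6], [0.4, -0.3]]
width ends at hole [ 394.69 -258.31  127.7 ] [ 360.29 -330.54  127.7 ] top [ 355.13 -283.78  171.14]
holder [ 417.74 -313.59   49.52]
24.8 [473.3  83.8 260.1] [ 3.139  0.012 -0.064] [ 0.6  0.6 -0.7] 59.8
[{"x": -0.43, "y": 3.71, "z": 0.1, "spin": 0.037}, {"x": -0.29, "y": 3.73, "z": 0.1, "spin": 0.037}, {"x": -0.15, "y": 3.73, "z": 0.1, "spin": 0.037}, {"x": -0.02, "y": 3.74, "z": 0.1, "spin": 0.037}, {"x": 0.12, "y": 3.73, "z": 0.11, "spin": 0.038}]
[{"x": -0.28, "y": 4.08, "z": 0.3, "spin": 0.038}, {"x": -0.12, "y": 4.08, "z": 0.3, "spin": 0.038}, {"x": 0.03, "y": 4.09, "z": 0.3, "spin": 0.038}, {"x": 0.18, "y": 4.08, "z": 0.3, "spin": 0.038}, {"x": 0.34, "y": 4.07, "z": 0.3, "spin": 0.038}]
```

```bash
python3 -m crank '[{"x":-0.4,"y":3.7,"z":0.1,"spin":0.04},{"x":-0.3,"y":3.7,"z":0.1,"spin":0.04},{"x":-0.2,"y":3.7,"z":0.1,"spin":0.04},{"x":0,"y":3.7,"z":0.1,"spin":0.04},{"x":0.1,"y":3.7,"z":0.1,"spin":0.04}]' 100; python3 -m crank '[{"x":-0.3,"y":4.1,"z":0.3,"spin":0.04},{"x":-0.1,"y":4.1,"z":0.3,"spin":0.04},{"x":0,"y":4.1,"z":0.3,"spin":0.04},{"x":0.2,"y":4.1,"z":0.3,"spin":0.04},{"x":0.3,"y":3.9,"z":0.3,"spin":0.03}]'; python3 -m crank '[{"x":0,"y":0,"z":0,"spin":0},{"x":0,"y":0,"z":0,"spin":0}]'; python3 plan.py 40 378 -294 190 -.44
```

```text
clock: 25.3
eef_pos: [438.5, -99.7, 256.0]
tool_rot: [3.137, 0.011, -0.266]
force: [0.4, -0.3, 0.6]
width: 85.2
clock: 25.8
eef_pos: [370.4, -291.8, 242.0]
tool_rot: [3.135, 0.01, -0.456]
force: [0.7, 0.1, 0.4]
width: 85.7
clock: 26.0
eef_pos: [370.5, -290.8, 241.9]
tool_rot: [3.135, 0.011, -0.457]
force: [0.3, 0.9, 0.4]
width: 85.3
26.0 [ 370.5 -290.8  241.9] [ 3.135  0.011 -0.457] [0.3 0.9 0.4] 85.3
[{"x": 0.41, "y": -0.02, "z": 2.6, "spin": -0.008}, {"x": 0.4, "y": -0.02, "z": 2.59, "spin": -0.009}]
```

```bash
python3 -m crank '[{"x":0.4,"y":0,"z":2.5,"spin":-0.01},{"x":0.4,"y":0,"z":2,"spin":0},{"x":0,"y":0,"z":0,"spin":0}]'; python3 look.py m 378 -294 165
```

```text
clock: 26.3
eef_pos: [377.8, -291.1, 195.1]
tool_rot: [3.136, 0.015, -0.441]
force: [0.1, -0.1, -0.2]
width: 85.5
26.3 [ 377.8 -291.1  195.1] [ 3.136  0.015 -0.441] [ 0.1 -0.1 -0.2] 85.5
scene origin 114 83
top origin 308 173
```

View pics/m_scene.png

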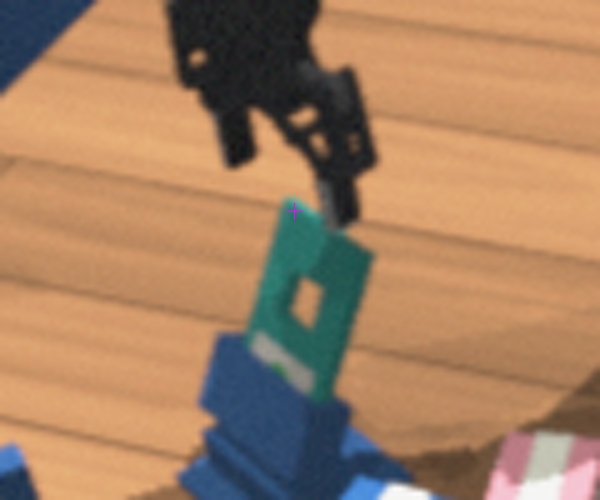

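View pics/m_top.png

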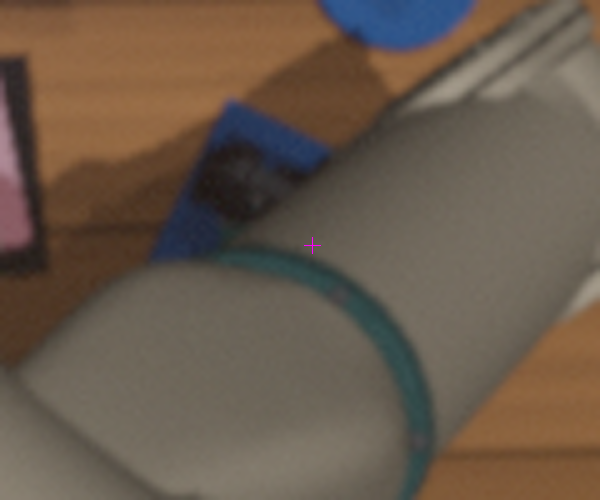

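```bash
python3 - <<'E'
from h import *
import cv2
im=vision.get_image("scene"); s=ctrl.read_state(); p=s['eef_pos']; yaw=s['tool_rot'][2]; print(p,yaw)
x0,y0,x1,y1,f=140,85,200,155,10
o=cv2.resize(im[y0:y1,x0:x1],None,fx=f,fy=f,interpolation=cv2.INTER_CUBIC)
tx=np.array([np.cos(yaw),np.sin(yaw),0]);ty=np.array([np.sin(yaw),-np.cos(yaw),0])
for dz,c in((0,(0,0,255)),(13,(255,255,0))):
  for a in(-42.7,42.7):
    for b in(-11,11):
        u=(proj("scene",p+a*ty+b*tx+[0,0,dz])-[x0,y0]+.5)*f; cv2.drawMarker(o,tuple(int(v) for v in u),c,1,10)
cv2.imwrite('pics/n.png',o)
E
```

```text
[ 378.32765906 -293.16726522  197.59198186] -0.4427905430532093
```

View pics/n.png

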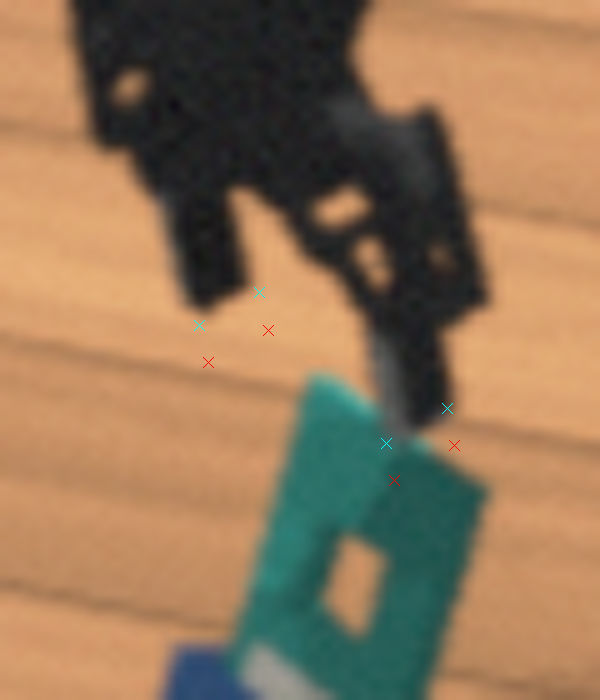

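```bash
python3 - <<'E'
from h import *
np.set_printoptions(suppress=True,precision=1)
yaw=-.44;c,s=np.cos(yaw),np.sin(yaw);Rz=np.array([[c,-s,0],[s,c,0],[0,0,1]])
lo=Rz@[-.5,0,.866];n=Rz@[.866,0,.5];y=Rz@[0,1,0]
for z in (126,128,130):
  a=atz("scene",(178.95-.03,128.5+.06),z+43.3+2.5)-50*lo-5*n
  b=atz("scene",(174.9,143.1),z+2.5)-5*n
  L=atz("scene",(140+30.3-.5,85+38.5-.5),z+45.8); R=atz("scene",(140+48.6-.5,85+49.5-.5),z+45.8)
  print(z,a,b,'width',np.linalg.norm(L-R),'yaw',np.arctan2(-(R-L)[0],(R-L)[1]),'lat a,b',a@y,b@y)
for q in ((378,-294,128),(379.5,-293,128)): print(np.array(q)@y)
st()
E
```

```text
126 [ 377.1 -295.5  126. ] [ 372.7 -297.1  126. ] width 83.40131435350887 yaw -0.425622146847479 lat a,b -106.77369409344986 -110.08068669369477
128 [ 379.5 -294.   128. ] [ 374.9 -295.7  128. ] width 83.15299666799137 yaw -0.42562214684747846 lat a,b -104.40371187898864 -107.84497317012831
130 [ 381.9 -292.6  130. ] [ 377.1 -294.3  130. ] width 82.90467898247402 yaw -0.42562214684747857 lat a,b -102.03372966452731 -105.6092596465618
-104.99187119172136
-103.44821033090241
26.45 [ 378.3 -293.2  197.6] [ 3.1  0.  -0.4] [-0.7 -0.2  0.3] 85.6
```

```bash
python3 -m crank '[{"x":0,"y":0.07,"z":2,"spin":0},{"x":0,"y":0,"z":1.5,"spin":0},{"x":0,"y":0,"z":0,"spin":0},{"x":0,"y":0,"z":0,"spin":0}]';  python3 - <<'E'
from h import *
import cv2
im=vision.get_image("scene"); s=ctrl.read_state(); p=s['eef_pos']; yaw=s['tool_rot'][2]; st()
x0,y0,x1,y1,f=140,85,200,155,10
o=cv2.resize(im[y0:y1,x0:x1],None,fx=f,fy=f,interpolation=cv2.INTER_CUBIC)
cv2.imwrite('pics/o.png',o)
E
```

```text
clock: 26.85
eef_pos: [377.5, -294.5, 162.9]
tool_rot: [3.135, 0.009, -0.444]
force: [0.0, -0.4, 1.0]
width: 85.7
26.9 [ 377.6 -294.7  163.1] [ 3.135  0.008 -0.444] [0.3 1.  0. ] 85.4
```

View pics/o.png

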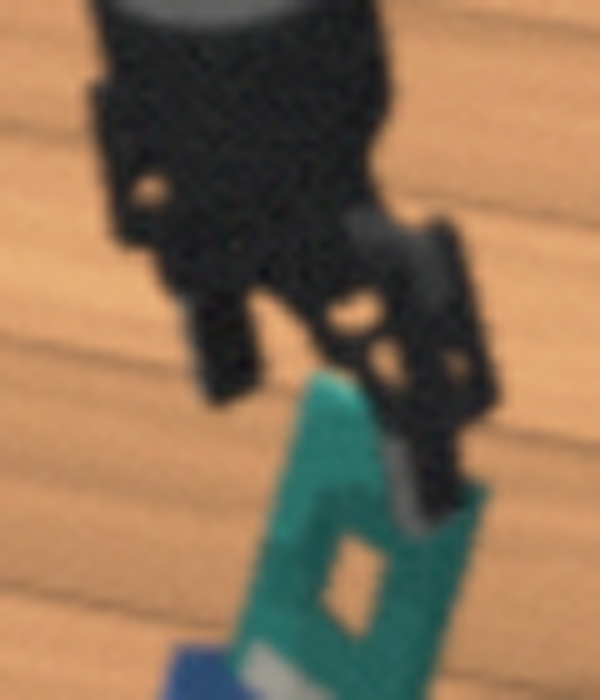

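The fingers straddle the tag with room on both sides in the scene view. Going down carefully.

```bash
python3 -m crank '[{"x":0.1,"y":-0.08,"z":0.8,"spin":0},{"x":0,"y":0,"z":0,"spin":0}]'; python3 -m crank '[{"x":0,"y":0,"z":0.6,"spin":0},{"x":0,"y":0,"z":0,"spin":0}]'; python3 -m crank '[{"x":0,"y":0,"z":0.5,"spin":0},{"x":0,"y":0,"z":0,"spin":0}]'
```

```text
clock: 27.1
eef_pos: [378.4, -293.8, 153.8]
tool_rot: [3.135, 0.01, -0.444]
force: [-0.3, -0.0, -1.0]
width: 85.3
clock: 27.3
eef_pos: [377.8, -293.7, 147.4]
tool_rot: [3.135, 0.011, -0.444]
force: [0.4, -0.5, -0.1]
width: 85.4
clock: 27.5
eef_pos: [377.7, -293.9, 142.4]
tool_rot: [3.135, 0.011, -0.444]
force: [0.0, 0.4, -0.0]
width: 85.5
```

```bash
python3 -m crank '[{"x":0,"y":0,"z":0.4,"spin":0},{"x":0,"y":0,"z":0,"spin":0}]'; python3 -m crank '[{"x":0,"y":0,"z":0.4,"spin":0},{"x":0,"y":0,"z":0,"spin":0}]'
```

```text
clock: 27.7
eef_pos: [377.8, -294.0, 138.6]
tool_rot: [3.135, 0.011, -0.444]
force: [-0.1, 0.3, 0.4]
width: 85.1
clock: 27.9
eef_pos: [377.8, -294.2, 134.6]
tool_rot: [3.135, 0.011, -0.444]
force: [0.5, -0.6, 0.9]
width: 85.5
```

```bash
python3 -m crank '[{"x":0,"y":0,"z":0.4,"spin":0},{"x":0,"y":0,"z":0,"spin":0}]'; python3 -m crank '[{"x":0,"y":0,"z":0.4,"spin":0},{"x":0,"y":0,"z":0,"spin":0}]';python3 -m crank '[{"x":0,"y":0,"z":0.4,"spin":0},{"x":0,"y":0,"z":0,"spin":0}]'
```

```text
clock: 28.1
eef_pos: [377.7, -294.2, 130.6]
tool_rot: [3.135, 0.011, -0.444]
force: [0.4, -0.6, 0.7]
width: 85.2
clock: 28.3
eef_pos: [377.7, -294.1, 126.6]
tool_rot: [3.135, 0.011, -0.444]
force: [0.7, -0.8, 0.7]
width: 85.3
clock: 28.5
eef_pos: [377.6, -294.0, 122.6]
tool_rot: [3.135, 0.011, -0.444]
force: [-0.3, -0.0, -1.1]
width: 85.5
```

```bash
python3 -m crank '[{"x":0,"y":0,"z":0.4,"spin":0},{"x":0,"y":0,"z":0,"spin":0}]'; python3 -m crank '[{"x":0,"y":0,"z":0.4,"spin":0},{"x":0,"y":0,"z":0,"spin":0}]';python3 -m crank '[{"x":0,"y":0,"z":0.4,"spin":0},{"x":0,"y":0,"z":0,"spin":0}]';  python3 - <<'E'
from h import *
import cv2
im=vision.get_image("scene"); st()
x0,y0,x1,y1,f=140,105,200,175,10
o=cv2.resize(im[y0:y1,x0:x1],None,fx=f,fy=f,interpolation=cv2.INTER_CUBIC)
cv2.imwrite('pics/p.png',o)
E
```

```text
clock: 28.7
eef_pos: [377.6, -294.0, 118.5]
tool_rot: [3.135, 0.011, -0.444]
force: [-0.4, 0.3, -0.5]
width: 85.5
clock: 28.9
eef_pos: [377.5, -294.0, 114.5]
tool_rot: [3.135, 0.011, -0.444]
force: [-0.2, -1.0, 0.2]
width: 85.4
clock: 29.1
eef_pos: [377.5, -294.0, 110.6]
tool_rot: [3.135, 0.011, -0.444]
force: [0.0, -0.2, -0.1]
width: 85.7
29.15 [ 377.5 -294.   110.7] [ 3.135  0.011 -0.444] [ 0.  -0.3  0.2] 85.3
```

View pics/p.png

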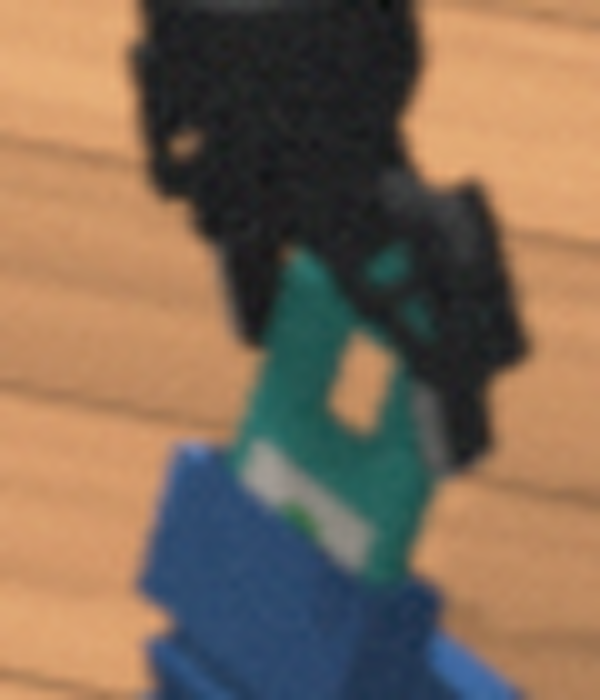

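The fingers are on both sides of the tag with no contact. Shifting slightly back towards the plate line, then gripping across its width.

```bash
python3 -m crank '[{"x":-0.4,"y":0,"z":0,"spin":0},{"x":0,"y":0,"z":0,"spin":0}]'; python3 -m crank '[{"x":0,"y":0,"z":0,"spin":0},{"x":0,"y":0,"z":0,"spin":0},{"x":0,"y":0,"z":0,"spin":0}]' 0;  python3 - <<'E'
from h import *
import cv2
im=vision.get_image("scene"); st()
x0,y0,x1,y1,f=140,105,200,175,10
o=cv2.resize(im[y0:y1,x0:x1],None,fx=f,fy=f,interpolation=cv2.INTER_CUBIC)
cv2.imwrite('pics/q.png',o)
E
```

```text
clock: 29.35
eef_pos: [373.4, -291.9, 111.0]
tool_rot: [3.135, 0.011, -0.444]
force: [0.2, -0.2, -0.5]
width: 85.4
clock: 29.65
eef_pos: [373.5, -292.8, 111.8]
tool_rot: [3.135, 0.01, -0.444]
force: [-2.5, 0.1, 9.6]
width: 78.6
29.7 [ 373.5 -292.7  111.8] [ 3.135  0.01  -0.444] [-2.8  0.   9.2] 79.0
```

View pics/q.png

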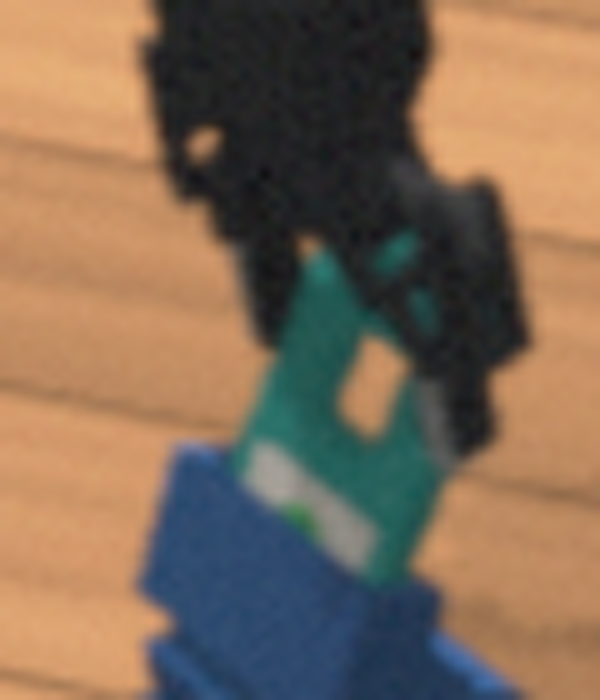

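Gripped (width 78.6). Pulling out along the slot direction.

```bash
python3 -m crank '[{"x":-0.5,"y":0,"z":-0.87,"spin":0},{"x":0,"y":0,"z":0,"spin":0}]'; python3 -m crank '[{"x":-1,"y":0,"z":-1.73,"spin":0},{"x":-1,"y":0,"z":-1.73,"spin":0},{"x":-1,"y":0,"z":-1.73,"spin":0},{"x":0,"y":0,"z":0,"spin":0}]';  python3 - <<'E'
from h import *
import cv2
im=vision.get_image("scene"); st()
x0,y0,x1,y1,f=120,65,210,175,6
o=cv2.resize(im[y0:y1,x0:x1],None,fx=f,fy=f,interpolation=cv2.INTER_CUBIC)
cv2.imwrite('pics/r.png',o)
E
```

```text
clock: 29.9
eef_pos: [369.2, -290.0, 120.5]
tool_rot: [3.135, 0.01, -0.445]
force: [-0.3, -2.0, -0.8]
width: 78.2
clock: 30.3
eef_pos: [342.9, -277.2, 173.4]
tool_rot: [3.135, 0.008, -0.445]
force: [-0.1, -0.6, -0.8]
width: 78.4
30.35 [ 343.5 -277.2  172.6] [ 3.135  0.008 -0.444] [ 0.6  0.6 -1.4] 78.6
```

View pics/r.png

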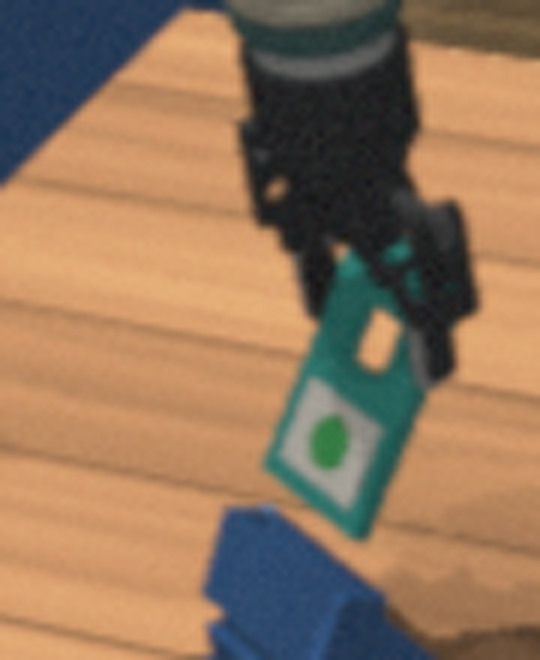

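The tag is out at the same tilt. Going high over the stand to a point beyond the peg tip.

```bash
python3 plan.py 40 365 -290 270 -.48 625 -453 265 -.72 
```

```text
30.35 [ 343.5 -277.2  172.6] [ 3.135  0.008 -0.444] [ 0.6  0.6 -1.4] 78.6
[{"x": 0.83, "y": 0.08, "z": -3.25, "spin": 0.012}, {"x": 0.83, "y": 0.07, "z": -3.25, "spin": 0.012}, {"x": 0.84, "y": 0.05, "z": -3.24, "spin": 0.012}, {"x": 3.82, "y": 0.31, "z": 0.06, "spin": 0.03}, {"x": 3.83, "y": 0.19, "z": 0.06, "spin": 0.03}]
[{"x": 3.84, "y": 0.08, "z": 0.06, "spin": 0.03}, {"x": 3.83, "y": -0.04, "z": 0.06, "spin": 0.03}, {"x": 3.83, "y": -0.15, "z": 0.06, "spin": 0.03}, {"x": 3.83, "y": -0.27, "z": 0.07, "spin": 0.03}, {"x": 3.82, "y": -0.39, "z": 0.06, "spin": 0.03}]
[{"x": 3.8, "y": -0.5, "z": 0.07, "spin": 0.03}]
```

```bash
python3 -m crank '[{"x":0.4,"y":0,"z":-1.5,"spin":0.01},{"x":0.8,"y":0.1,"z":-2.5,"spin":0.01},{"x":0.8,"y":0,"z":-2.5,"spin":0.01},{"x":0.6,"y":0,"z":-2,"spin":0.01},{"x":1,"y":0,"z":-1,"spin":0.02}]'; python3 -m crank '[{"x":2,"y":0.1,"z":0,"spin":0.02},{"x":2.5,"y":0.1,"z":0,"spin":0.02},{"x":2.5,"y":0.1,"z":0,"spin":0.02},{"x":2.5,"y":0.1,"z":0,"spin":0.02},{"x":2.5,"y":0,"z":0,"spin":0.02}]'; python3 -m crank '[{"x":2.5,"y":0,"z":0,"spin":0.02},{"x":2.5,"y":0,"z":0,"spin":0.02},{"x":2.5,"y":0,"z":0,"spin":0.02},{"x":2.5,"y":-0.1,"z":0,"spin":0.02},{"x":2.5,"y":-0.1,"z":0,"spin":0.02}]';  python3 plan.py 25 625 -453 265 -.72 ; python3 - <<'E'
from h import *
import cv2
im=vision.get_image("scene"); st()
x0,y0,x1,y1,f=20,45,210,235,4
o=cv2.resize(im[y0:y1,x0:x1],None,fx=3,fy=3,interpolation=cv2.INTER_CUBIC)
cv2.imwrite('pics/s.png',o)
E
```

```text
clock: 30.85
eef_pos: [377.0, -294.5, 267.4]
tool_rot: [3.134, 0.008, -0.504]
force: [1.1, -0.5, -1.0]
width: 78.9
clock: 31.35
eef_pos: [477.8, -360.0, 264.0]
tool_rot: [3.134, 0.01, -0.604]
force: [0.6, 0.7, -0.4]
width: 78.6
clock: 31.85
eef_pos: [579.0, -433.3, 262.2]
tool_rot: [3.133, 0.01, -0.704]
force: [-0.5, -0.6, -0.1]
width: 78.5
31.85 [ 579.  -433.3  262.2] [ 3.133  0.01  -0.704] [-0.5 -0.6 -0.1] 78.5
[{"x": 1.59, "y": -0.49, "z": -0.09, "spin": 0.005}, {"x": 1.59, "y": -0.5, "z": -0.09, "spin": 0.005}, {"x": 1.6, "y": -0.51, "z": -0.1, "spin": 0.006}]
31.9 [ 581.8 -435.4  261.4] [ 3.132  0.006 -0.704] [ 2.9 -1.8 -0.3] 78.5
```

View pics/s.png

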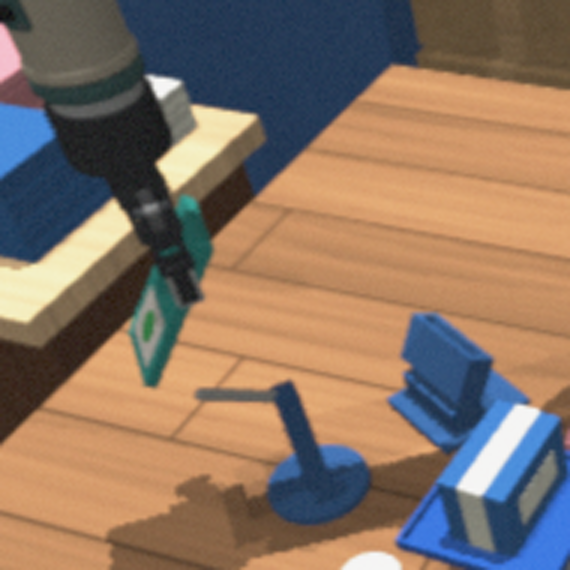

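```bash
python3 -m crank '[{"x":1.6,"y":-0.4,"z":0,"spin":0.01},{"x":1.6,"y":-0.4,"z":0,"spin":0.01},{"x":1.5,"y":-0.4,"z":0,"spin":0},{"x":0,"y":0,"z":2,"spin":0},{"x":0,"y":0,"z":2,"spin":0}]'; python3 -m crank '[{"x":0,"y":0,"z":2,"spin":0},{"x":0,"y":0,"z":2,"spin":0},{"x":0,"y":0,"z":1,"spin":0},{"x":0,"y":0,"z":0,"spin":0}]';  python3 plan.py 25 622.4 -450.4 164 -.72 ; python3 - <<'E'
from h import *
import cv2
st()
for n,(x0,y0,x1,y1,f) in dict(scene=(30,90,150,210,5),top=(360,90,480,200,5)).items():
    im=vision.get_image(n)
    o=cv2.resize(im[y0:y1,x0:x1],None,fx=f,fy=f,interpolation=cv2.INTER_CUBIC)
    cv2.imwrite(f'pics/t_{n}.png',o)
E
```

```text
clock: 32.4
eef_pos: [621.3, -455.1, 221.5]
tool_rot: [3.133, 0.008, -0.723]
force: [-0.6, -1.0, -1.1]
width: 78.3
clock: 32.8
eef_pos: [619.2, -454.1, 170.7]
tool_rot: [3.133, 0.013, -0.724]
force: [-0.7, 0.6, -1.2]
width: 78.3
32.8 [ 619.2 -454.1  170.7] [ 3.133  0.013 -0.724] [-0.7  0.6 -1.2] 78.3
[{"x": -0.01, "y": -0.48, "z": 0.67, "spin": -0.004}]
32.8 [ 619.2 -454.1  170.7] [ 3.133  0.013 -0.724] [-0.7  0.6 -1.2] 78.3
```

View pics/t_scene.png

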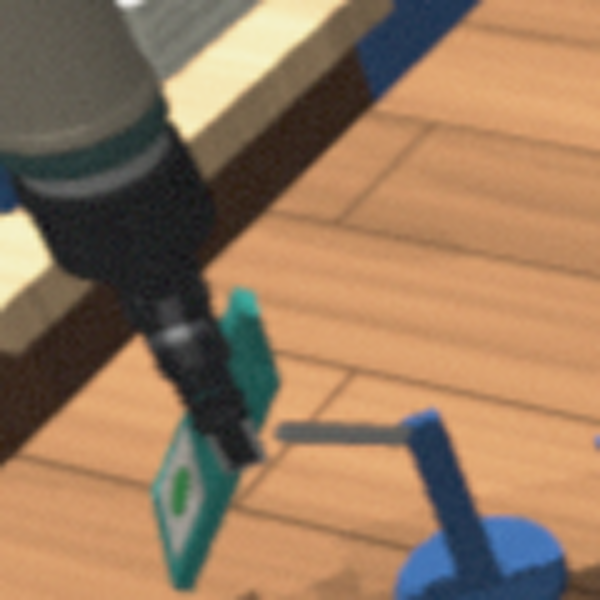

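View pics/t_top.png

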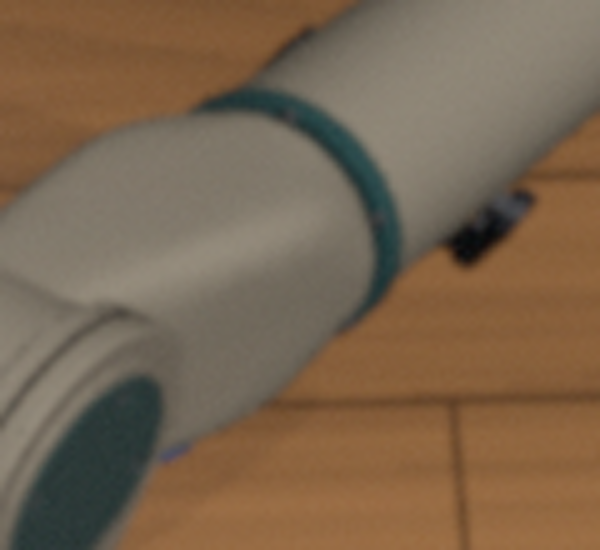

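```bash
cat > ov.py <<'E'
from h import *
import cv2,sys
dx,dz=float(sys.argv[1]),float(sys.argv[2]); lean=float(sys.argv[3]) if len(sys.argv)>3 else .5236
s=ctrl.read_state(); p=s['eef_pos']; yaw=s['tool_rot'][2]; st()
tx=np.array([np.cos(yaw),np.sin(yaw),0]);ty=np.array([-np.sin(yaw),np.cos(yaw),0]);Z=np.array([0,0,1.])
hole=p+dx*tx+dz*Z; lo=-np.sin(lean)*tx+np.cos(lean)*Z; n=np.cos(lean)*tx+np.sin(lean)*Z
r=np.array([554.2,-390.6,125]);d=np.array([.651,-.571,.5]);sy=np.array([.659,.752,0])
v=hole-r; print('hole',hole.round(1),'along',(v@d).round(1),'lat',(v@sy).round(1),'up',(v@np.cross(d,sy)).round(1))
im=vision.get_image("scene"); x0,y0,x1,y1,f=30,90,150,210,6
o=cv2.resize(im[y0:y1,x0:x1],None,fx=f,fy=f,interpolation=cv2.INTER_CUBIC)
def P(q): u=(proj("scene",q)-[x0,y0]+.5)*f; return tuple(int(a) for a in u)
for k,c in((5,(0,0,255)),(-5,(0,255,255))):
    q=[P(hole+k*n+a*lo+b*ty) for a,b in((50,40),(50,-40),(-90,-40),(-90,40))]
    for i in range(4): cv2.line(o,q[i],q[(i+1)%4],c,1)
    q=[P(hole+k*n+a*lo+b*ty) for a,b in((15,15),(15,-15),(-15,-15),(-15,15))]
    for i in range(4): cv2.line(o,q[i],q[(i+1)%4],(255,0,255),1)
cv2.line(o,P(r),P(r+81*d),(255,255,0),1)
cv2.imwrite(sys.argv[4] if len(sys.argv)>4 else 'pics/ov.png',o[:600])
E
python3 ov.py 4.5 16.5 .5236 pics/ov1.png
```

```text
32.9 [ 620.2 -455.5  173.9] [ 3.132  0.008 -0.724] [ 0.3 -0.1  0.1] 78.5
hole [ 623.6 -458.5  190.4] along 116.7 lat -5.3 up 8.2
```

View pics/ov1.png

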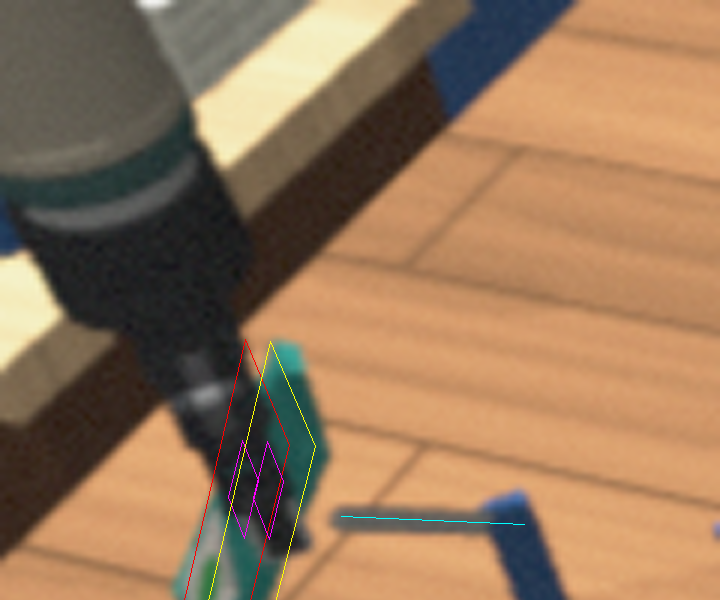

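```bash
python3 - <<'E'
from h import *
from scipy.optimize import least_squares
s=ctrl.read_state(); p=s['eef_pos']; yaw=s['tool_rot'][2]; st()
import cv2
im=vision.get_image("scene"); cv2.imwrite('pics/u.png',cv2.resize(im[135:225,50:100],None,fx=8,fy=8,interpolation=cv2.INTER_CUBIC)[:600])
tx=np.array([np.cos(yaw),np.sin(yaw),0]);ty=np.array([-np.sin(yaw),np.cos(yaw),0]);Z=np.array([0,0,1.])
def pt(v,a,b,k):
    lo=-np.sin(v[2])*tx+np.cos(v[2])*Z; n=np.cos(v[2])*tx+np.sin(v[2])*Z
    return p+v[0]*tx+v[1]*Z+v[3]*ty+a*lo+b*ty+k*n
obs=[((278,380),50,40,-5),((256,294),50,-40,-5),((236,292),50,-40,5),((153,490),-90,-40,5),((178,588),-90,40,5),((197,585),-90,40,-5)]
def f(v):
    return np.r_[np.concatenate([proj("scene",pt(v,a,b,k))-(np.array(q)/5+[30,90]-.4) for q,a,b,k in obs]),(v[3])/2]
r=least_squares(f,[4.5,16,.55,0]); print(r.x,r.cost,r.fun.round(1))
E
```

```text
32.95 [ 620.4 -455.8  174.8] [ 3.132  0.006 -0.724] [ 0.8 -1.  -0.7] 78.4
[-2.19446019 11.09802793  0.64207287 -1.000376  ] 9.251603867159771 [ 2.4 -0.9 -0.9 -1.1 -0.8 -1.4 -1.1  1.6  0.2  0.7  0.4  1.6 -0.5]
```

View pics/u.png

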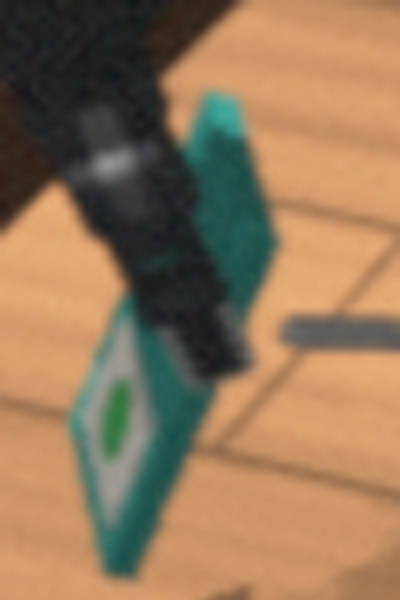

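```bash
cat > tagfit.py <<'E'
from h import *
from scipy.optimize import least_squares
s=ctrl.read_state(); p=s['eef_pos']; yaw=s['tool_rot'][2]; st()
tx=np.array([np.cos(yaw),np.sin(yaw),0]);ty=np.array([-np.sin(yaw),np.cos(yaw),0]);Z=np.array([0,0,1.])
def pt(v,a,b,k):
    c,q=np.cos(v[4]),np.sin(v[4]); X=c*tx+q*ty;Y=-q*tx+c*ty
    lo=-np.sin(v[2])*X+np.cos(v[2])*Z; n=np.cos(v[2])*X+np.sin(v[2])*Z
    return p+v[0]*tx+v[1]*Z+v[3]*ty+a*lo+b*Y+k*n
obs=[((277,240),50,40,-5),((242,100),50,-40,-5),((210,92),50,-40,5),((71,420),-90,-40,5),((105,575),-90,40,5),((137,575),-90,40,-5)]
def f(v):
    return np.r_[np.concatenate([proj("scene",pt(v,a,b,k))-(np.array(q)/8+[50,135]-.45) for q,a,b,k in obs]),(v[3])/2,v[4]/.03]
r=least_squares(f,[4.5,16,.55,0,0]); print(r.x.round(3),r.cost,r.fun.round(1))
hole=pt(r.x,0,0,0)
R=np.array([554.2,-390.6,125]);d=np.array([.651,-.571,.5]);sy=np.array([.659,.752,0])
v=hole-R; print('hole',hole.round(1),'along',(v@d).round(1),'lat',(v@sy).round(1),'up',(v@np.cross(d,sy)).round(1))
E
python3 tagfit.py
```

```text
33.0 [ 620.5 -455.9  175.2] [ 3.132  0.006 -0.724] [ 0.7  0.6 -0.6] 78.5
[ 0.082 15.497  0.643 -0.39  -0.052] 3.111765148845586 [ 1.1 -0.1 -0.4 -0.6 -0.4 -0.5 -0.3  0.4  0.   0.3  0.1  0.7 -0.2 -1.7]
hole [ 620.3 -456.3  190.6] along 113.4 lat -5.8 up 10.3
```

Fit result: the tag's lean is 0.64 rad, and the hole is 5.8 mm sideways and 10 mm above the peg axis. Correcting, then sliding on.

```bash
python3 -m crank '[{"x":0,"y":-0.3,"z":0.6,"spin":0},{"x":0,"y":-0.3,"z":0.5,"spin":0},{"x":0,"y":0,"z":0,"spin":0},{"x":0,"y":0,"z":0,"spin":0},{"x":0,"y":0,"z":0,"spin":0}]'; python3 ov.py 1 15.5 .64 pics/ov2.png
```

```text
clock: 33.5
eef_pos: [623.8, -451.0, 163.0]
tool_rot: [3.132, 0.008, -0.724]
force: [-0.3, -0.5, -1.2]
width: 78.4
33.5 [ 623.8 -451.   163. ] [ 3.132  0.008 -0.724] [-0.3 -0.5 -1.2] 78.4
hole [ 624.6 -451.6  178.5] along 107.4 lat 0.5 up -0.3
```

View pics/ov2.png

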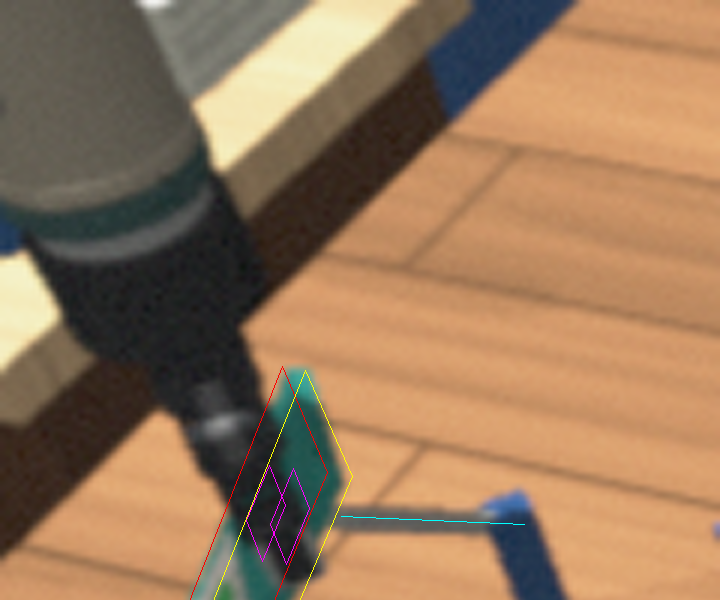

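The overlay matches, and the peg axis meets the hole. Sliding in with force checks.

```bash
python3 -m crank '[{"x":-1.3,"y":0,"z":0.75,"spin":0},{"x":0,"y":0,"z":0,"spin":0}]'; python3 -m crank '[{"x":-0.9,"y":0,"z":0.5,"spin":0},{"x":0,"y":0,"z":0,"spin":0}]'; python3 -m crank '[{"x":-0.6,"y":0,"z":0.35,"spin":0},{"x":0,"y":0,"z":0,"spin":0}]'; python3 ov.py 1 15.5 .64 pics/ov3.png
```

```text
clock: 33.75
eef_pos: [612.7, -441.1, 154.8]
tool_rot: [3.132, 0.011, -0.725]
force: [0.4, -0.8, -1.4]
width: 78.3
clock: 33.95
eef_pos: [606.7, -435.7, 150.3]
tool_rot: [3.132, 0.009, -0.725]
force: [1.6, -0.5, -0.7]
width: 78.3
clock: 34.15
eef_pos: [602.3, -431.9, 146.8]
tool_rot: [3.132, 0.009, -0.724]
force: [-0.1, 0.6, -1.3]
width: 78.4
34.15 [ 602.3 -431.9  146.8] [ 3.132  0.009 -0.724] [-0.1  0.6 -1.3] 78.4
hole [ 603.  -432.6  162.3] along 74.4 lat 0.6 up 0.1
```

View pics/ov3.png

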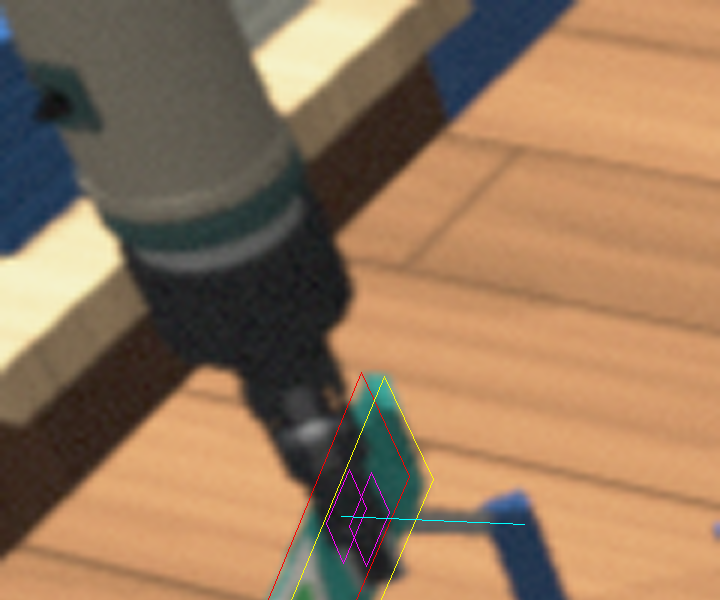

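```bash
python3 -m crank '[{"x":-0.9,"y":0,"z":0.5,"spin":0},{"x":0,"y":0,"z":0,"spin":0}]'; python3 -m crank '[{"x":-0.9,"y":0,"z":0.5,"spin":0},{"x":0,"y":0,"z":0,"spin":0}]'; python3 -m crank '[{"x":-0.8,"y":0,"z":0.45,"spin":0},{"x":0,"y":0,"z":0,"spin":0}]'; python3 ov.py 1 15.5 .64 pics/ov4.png
```

```text
clock: 34.4
eef_pos: [595.3, -425.7, 141.7]
tool_rot: [3.132, 0.01, -0.724]
force: [0.3, -0.3, -1.7]
width: 78.7
clock: 34.6
eef_pos: [588.6, -419.8, 136.9]
tool_rot: [3.132, 0.009, -0.724]
force: [-0.0, 0.2, -0.6]
width: 78.2
clock: 34.8
eef_pos: [582.8, -414.8, 132.6]
tool_rot: [3.132, 0.009, -0.724]
force: [-0.0, 0.8, -0.7]
width: 78.3
34.8 [ 582.8 -414.8  132.6] [ 3.132  0.009 -0.724] [-0.   0.8 -0.7] 78.3
hole [ 583.5 -415.4  148.1] along 44.8 lat 0.6 up 0.8
```

View pics/ov4.png

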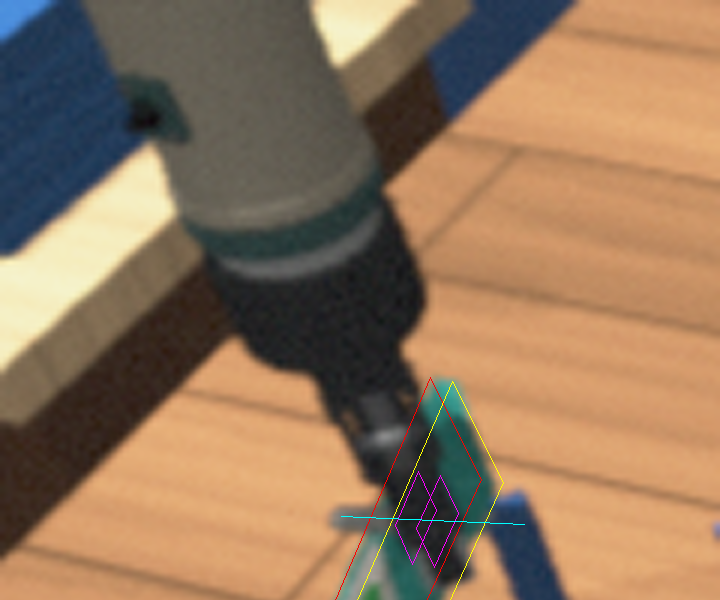

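The peg tip shows beyond the tag, so it is threaded. Lowering until the hole's edge rests on the peg.

```bash
python3 -m crank '[{"x":0,"y":0,"z":0.4,"spin":0},{"x":0,"y":0,"z":0,"spin":0}]'; python3 -m crank '[{"x":0,"y":0,"z":0.3,"spin":0},{"x":0,"y":0,"z":0,"spin":0}]';python3 -m crank '[{"x":0,"y":0,"z":0.2,"spin":0},{"x":0,"y":0,"z":0,"spin":0}]'
```

```text
clock: 35.05
eef_pos: [583.1, -415.3, 128.4]
tool_rot: [3.132, 0.008, -0.724]
force: [-0.1, -0.2, -1.6]
width: 78.5
clock: 35.25
eef_pos: [582.8, -415.0, 125.2]
tool_rot: [3.132, 0.009, -0.724]
force: [-0.0, -0.0, -0.8]
width: 78.8
clock: 35.45
eef_pos: [582.7, -415.0, 123.5]
tool_rot: [3.132, 0.008, -0.724]
force: [0.2, 0.1, -0.3]
width: 78.2
```

```bash
python3 -m crank '[{"x":0,"y":0,"z":0.15,"spin":0},{"x":0,"y":0,"z":0,"spin":0}]'; python3 -m crank '[{"x":0,"y":0,"z":0.15,"spin":0},{"x":0,"y":0,"z":0,"spin":0}]'
```

```text
clock: 35.65
eef_pos: [582.8, -415.0, 122.1]
tool_rot: [3.132, 0.008, -0.724]
force: [-1.0, 0.2, -1.5]
width: 78.6
clock: 35.85
eef_pos: [583.0, -415.3, 121.3]
tool_rot: [3.132, 0.007, -0.724]
force: [-0.4, 0.9, 1.9]
width: 78.7
```

Contact felt. Opening.

```bash
python3 -m crank '[{"x":0,"y":0,"z":0,"spin":0},{"x":0,"y":0,"z":0,"spin":0},{"x":0,"y":0,"z":0,"spin":0},{"x":0,"y":0,"z":0,"spin":0},{"x":0,"y":0,"z":0,"spin":0}]' 100; python3 ov.py 1 15.5 .64 pics/ov5.png
```

```text
clock: 36.35
eef_pos: [582.8, -415.1, 120.7]
tool_rot: [3.132, 0.008, -0.724]
force: [1.1, 0.3, 1.4]
width: 85.8
36.35 [ 582.8 -415.1  120.7] [ 3.132  0.008 -0.724] [1.1 0.3 1.4] 85.8
hole [ 583.5 -415.8  136.2] along 39.1 lat 0.4 up -9.6
```

View pics/ov5.png

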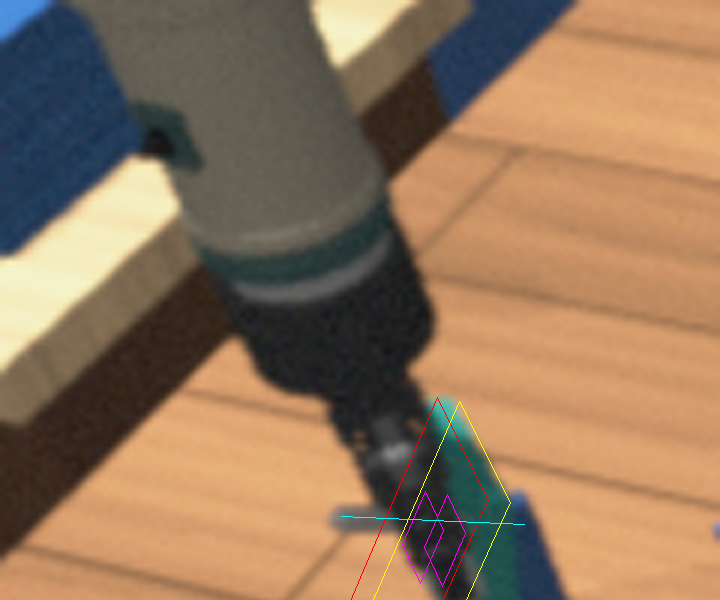

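Released. The tag hangs near the post. Backing outwards along the peg, then up.

```bash
python3 -m crank '[{"x":0.5,"y":0,"z":-0.3,"spin":0},{"x":1,"y":0,"z":-0.5,"spin":0},{"x":0,"y":0,"z":0,"spin":0}]'; python3 -m crank '[{"x":1.5,"y":0,"z":-1,"spin":0},{"x":2,"y":0,"z":-2,"spin":0},{"x":2,"y":0,"z":-3,"spin":0},{"x":2,"y":0,"z":-4,"spin":0},{"x":0,"y":0,"z":0,"spin":0}]';  python3 - <<'E'
from h import *
import cv2
st()
for n,(x0,y0,x1,y1,f) in dict(scene=(60,110,180,220,6),top=(340,100,460,200,6)).items():
    im=vision.get_image(n)
    cv2.imwrite(f'pics/v_{n}.png',cv2.resize(im[y0:y1,x0:x1],None,fx=5,fy=5,interpolation=cv2.INTER_CUBIC))
E
```

```text
clock: 36.7
eef_pos: [595.4, -426.4, 129.6]
tool_rot: [3.132, 0.005, -0.724]
force: [-0.7, 0.7, 0.4]
width: 85.3
clock: 37.2
eef_pos: [654.6, -478.4, 234.6]
tool_rot: [3.131, -0.005, -0.723]
force: [0.1, -0.9, 0.9]
width: 85.1
37.2 [ 654.6 -478.4  234.6] [ 3.131 -0.005 -0.723] [ 0.1 -0.9  0.9] 85.1
```

View pics/v_scene.png

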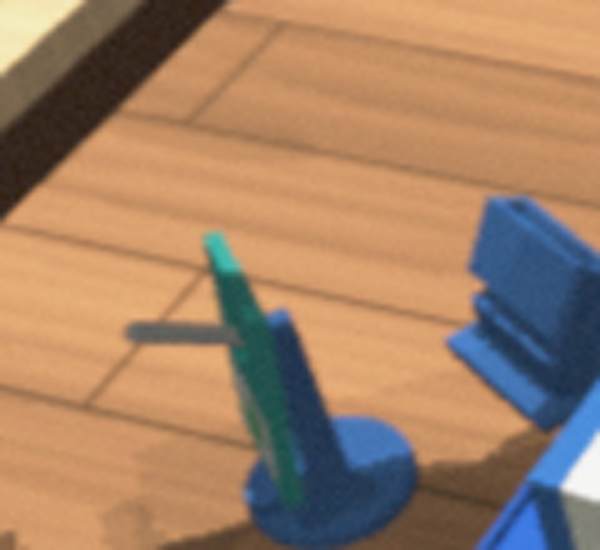

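View pics/v_top.png

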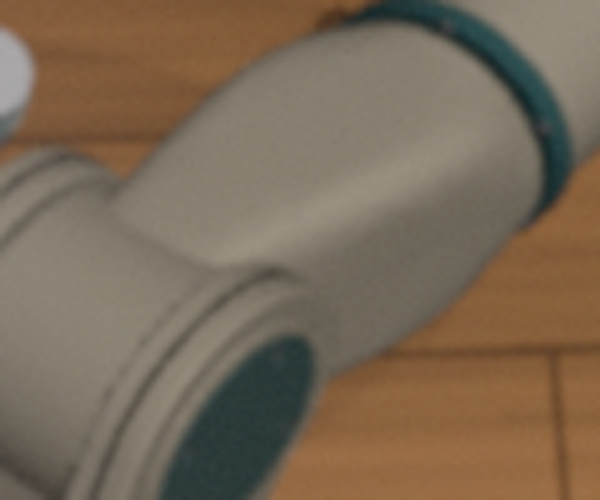

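The tag hangs on the peg against the post. Final check of the whole scene.

```bash
python3 -m crank '[{"x":0,"y":0,"z":0,"spin":0},{"x":0,"y":0,"z":0,"spin":0},{"x":0,"y":0,"z":0,"spin":0},{"x":0,"y":0,"z":0,"spin":0},{"x":0,"y":0,"z":0,"spin":0}]'; python3 - <<'E'
from h import *
import cv2
st()
im=vision.get_image("scene"); cv2.imwrite('pics/w.png',cv2.resize(im[110:340,60:430],None,fx=2.1,fy=2.1,interpolation=cv2.INTER_CUBIC))
for n in("scene",):
  for nm in("tag_hole","weight_500_center","peg_mid"): print(nm,[(np.round(x['point'],1).tolist(),round(x['score'],2)) for x in vision.place_of(nm,n)][:2])
a=np.array([554.2,-390.6,125]);d=np.array([.651,-.571,0])/.866
print('hole expected',proj("scene",a+16*d+[0,0,0]))
E
```

```text
clock: 37.8
eef_pos: [651.5, -474.3, 227.8]
tool_rot: [3.132, 0.008, -0.724]
force: [0.5, 0.2, 0.5]
width: 85.4
37.8 [ 651.5 -474.3  227.8] [ 3.132  0.008 -0.724] [0.5 0.2 0.5] 85.4
tag_hole [([107.1, 178.2], 0.78)]
weight_500_center [([400.5, 278.7], 0.78)]
peg_mid [([100.0, 172.8], 0.81)]
hole expected [111.21044342 179.08538521]
```

View pics/w.png

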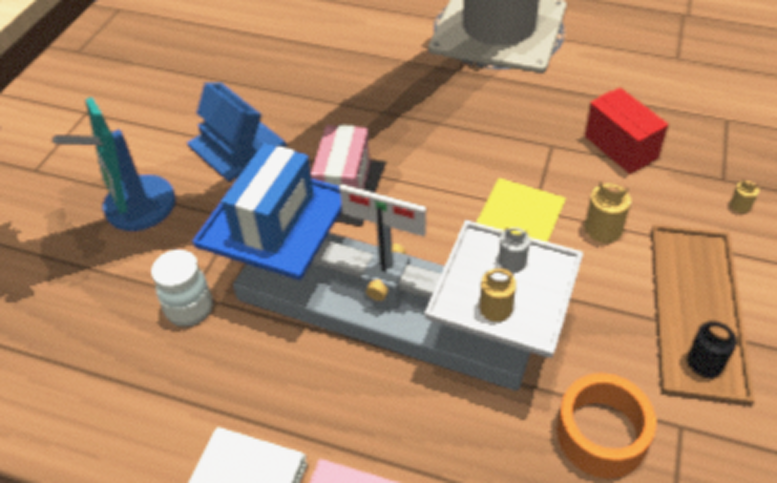

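Everything is in place: needle on green at (380,205) in the crop, carton and weights upright, the black weight in the tray, and the tag on the peg. Handing in.

```bash
python3 -c "
from cell import ctrl
print(ctrl.finish_job())"
```

```text
the job is handed in; nothing more can be done
None
```

I finished all three steps and handed the job in at about 38 s of the 72 s allowed; the hand-in reports no verdict.

- **Carton:** the blue carton from the yellow mat stands upright, about centred in the blue pan. With only the carton on, the needle swung to its side.
- **Weights:** the 250 g steel weight and the middle-sized 350 g brass weight stand on the metal pan. The 500 g stays in the tray. The needle is on the green mark, so the carton weighs about 600 g.
- **Tag:** tool moves couldn't tilt, so I gripped the tag across its 80 mm width instead of pinching its thickness at the given grip point. I threaded it onto the peg and let go.

**Last checks:** in the final scene picture the tag hangs still on the peg against the post, and the needle is still on green. The pink carton, jar and tape roll look unmoved. The gripper is well clear and open, with the wrist force near zero. The network put the hole at (107,178), against about (111,179) expected for a tag resting on the post.

**What went wrong or disagreed:**
- While lifting the carton I sent one row that went 1 cm down instead of holding still. The carton was still held upright and nothing showed as harmed.
- The tag turned about 7° in the grip, which I measured and allowed for before threading.
- The two cameras disagreed by about 3 mm, which was within the clearances.
- The top camera couldn't see the hung tag because the arm was in the way, so that check comes from the scene camera alone.

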